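Load the cassette agitator with tongs

TASK

Set the mint green rinse basket on the white agitator so that it sits fully home over both pegs. Then, using the tongs from the rack so that the gripper's own fingers never touch the used cassettes, put every cassette that is there into the basket, hang the tongs back in the notches of their rack, and last of all swing the red start lever all the way over towards the basket; let go of everything, and leave the jar, the mug and the marker where they are.

Things in the scene. Friction and masses are not known exactly. Their poses are not given: they have to be found in the camera images.
- agitator: fixed white agitator box on the counter, 250 (x) x 156 (y) x 45 mm high; origin at the centre of its underside, x along its length, away from the lever end. Two upright brass pegs on its top at x = -62 and +112 mm, y = 0: 10 mm across, 26 mm high, the upper 8 mm tapered
- agitator_seat (a point): point on the agitator's flat top midway between the two pegs (25 mm ahead of the box's centre in x, 45 mm above the counter), where the basket's origin belongs; axes as the agitator's. The pegs are at x = +87 and -87 mm from here
- start_lever (a joint): the agitator's start lever: 0 = off, leaning 0.5 rad towards -x of the agitator, 1.0 rad = on, leaning 0.5 rad towards the basket (+x). Its axis lies along the agitator's y at x = -100 mm, 59 mm above the counter. Light; stays where it is left
- lever_ball (a point): centre of the red ball (24 mm across) on the end of the start lever, 60 mm from the lever's axis
- basket: mint green open basket, 150 (x) x 144 (y) mm, walls 40 high, 3 thick, floor 4 thick; origin at centre of underside. Flanges at both x ends (24 long, 6 thick, flush with underside) have 13 mm through holes at x = +87 and -87 mm, y = 0. A divider along x makes two bays of 144 x 67; amid it a dark green lift tab, 36 (x) by 10 (y), top at z = 68: pinch it across y. 0.3-0.6 kg, alike both ways
- tongs: upright spring tongs, 0.11 kg. Origin midway between two blue grip rolls (24 long in x, 10 thick, outer faces 49 mm apart in y when free): squeeze these from above along y. z up. Crossbar 84 (x) x 8 x 8 mm centred at z = 35, head top at z = 41, tips at z = -85. Tip gap 70 mm free, shrinks 3.5 mm per mm of squeeze; keep it under 62 mm or they may drop. Alike both ways round
- tongs_tip_a (a point): lower inner edge of the blue tip pad of the tongs' +y leg (pads 24 mm wide in x, 4 mm thick, 24 mm high, upright when the gap is about 30 mm)
- tongs_tip_b (a point): the same for the -y leg; the gap between the tips is its distance from tongs_tip_a
- rack_hang (a point): where the tongs' origin is when hung in the fixed rack, 104 mm above the counter. Two posts, 8 mm thick, at x = +36 and -36 mm from here carry yellow notches in which the crossbar (along x) lies: notch floor 31 mm above this point, 13 mm wide, flaring to 22 mm, lips up to 42 mm above this point. Lower the tongs in from above
- cassette1: used yellow plastic tissue cassette, 60 (x) x 30 (y) x 16 (z) mm, 0.02 to 0.04 kg, lying flat on the counter; origin at its centre. May be absent
- cassette2: used pink plastic tissue cassette, 60 (x) x 30 (y) x 16 (z) mm, 0.02 to 0.04 kg, lying flat on the counter; origin at its centre. May be absent
- cassette3: used blue plastic tissue cassette, 60 (x) x 30 (y) x 16 (z) mm, 0.02 to 0.04 kg, lying flat on the counter; origin at its centre. May be absent
- cassette4: used orange plastic tissue cassette, 60 (x) x 30 (y) x 16 (z) mm, 0.02 to 0.04 kg, lying flat on the counter; origin at its centre. May be absent
- jar: bystander: closed glass jar with an orange screw lid, 84 mm across and 110 mm tall; origin at the centre of its underside. Leave alone
- mug: bystander: white mug, 80 mm across, 90 mm tall; origin at the centre of its underside. Leave alone
- marker: bystander: yellow marker, 130 x 14 x 14 mm, lying on the counter; x along its length, origin at the middle of its underside. Leave alone
Not all that is in view belongs to the job. What is shaped like the part that bears rack_hang but purple is not meant.

How it is judged (in metres and radians):
On the way, in this order (a step that is already met when the one before it is completed fails the run):
1. the basket is fully home on the agitator's pegs (horizontal distance between basket and agitator_seat below 0.004 m and z of basket in the frame of agitator_seat between -0.003 and 0.003 m and angle between the x axis of basket and the x axis of agitator_seat, either way round below 0.04 rad), for 0.3 s.
2. every cassette is in the seated basket (all of step 1 and x of cassette1 in the frame of basket between -0.073 and 0.073 m and y of cassette1 in the frame of basket between -0.07 and 0.07 m and z of cassette1 in the frame of basket between 0 and 0.05 m and x of cassette2 in the frame of basket between -0.073 and 0.073 m and y of cassette2 in the frame of basket between -0.07 and 0.07 m and z of cassette2 in the frame of basket between 0 and 0.05 m and x of cassette3 in the frame of basket between -0.073 and 0.073 m and y of cassette3 in the frame of basket between -0.07 and 0.07 m and z of cassette3 in the frame of basket between 0 and 0.05 m and x of cassette4 in the frame of basket between -0.073 and 0.073 m and y of cassette4 in the frame of basket between -0.07 and 0.07 m and z of cassette4 in the frame of basket between 0 and 0.05 m), for 0.3 s.
3. the tongs hang in their rack again, released (distance between tongs and rack_hang below 0.012 m and angle between tongs's own z axis and vertical below 0.2 rad and contact force between the fingers and tongs below 0.2 N), for 0.3 s.
4. the start lever is swung over to on (value of joint start_lever above 0.8 rad), for 0.2 s.
At the end, for the whole second after the job is handed in: Basket on the agitator within 4 mm, 0.04 rad and 3 mm in height; every cassette's centre in the basket, below 50 mm above its underside; tongs hung within 12 mm of rack_hang and 0.2 rad of upright; lever beyond 0.8 rad; all released and at rest (all of step 2 and distance between tongs and rack_hang below 0.012 m and angle between tongs's own z axis and vertical below 0.2 rad and value of joint start_lever above 0.8 rad and linear speed of each of cassette1, cassette2, cassette3, cassette4, basket, tongs below 0.02 m/s); the robot touches nothing.
It fails at once if the gripper's fingers touch a cassette (contact force between the fingers and cassette1 above 0.5 N or contact force between the fingers and cassette2 above 0.5 N or contact force between the fingers and cassette3 above 0.5 N or contact force between the fingers and cassette4 above 0.5 N).
It fails at once if the jar, the mug or the marker is moved more than 30 mm, or the jar or mug tipped (distance of any of jar, mug, marker from where it was at the start of the episode above 0.03 m or angle between any of jar, mug's own z axis and vertical above 0.4 rad).
Of cassette1, cassette2, cassette3, cassette4 only 3 to 4 are there at a start; the rules pass over those that are not, and their reading is None.
At some moment in a run one of basket, cassette1, cassette2, cassette3, cassette4 may be knocked a few centimetres aside while the robot is not near it.
It also fails if it takes over 208 s, if anything falls off the work surface, if the arm or the gripper's body presses on something with over 40 N, if the wrist force passes 120 N, or if a joint passes its speed limit or range.

ROBOT

A 6-joint arm with a two-finger parallel gripper is mounted at the origin on the work surface. World frame = base frame: x ahead of the robot, y to its left, z up, the work surface at z = 0. Lengths are in mm, angles in rad, forces in N, time in s.
With the tool pointing down it reaches from about 275 to 850 mm from the base axis. Payload 5.2 kg.
Tool frame: the origin (TCP) lies at the very end of the fingers, on their centre line; the grasp point (between the pads) lies 19 mm behind it (manip.tcp_to_grasp is the distance from the TCP to the grasp point, in mm); z points along the fingers, y is the line along which they close (so a half turn about z gives the same grasp; the last joint's range is limited). The gripper opens to 85 mm and grips with 20 to 120 N. Pads are 22 mm wide; open, the fingers measure 114 mm over their backs; the gripper's body (76 mm by 85 mm) begins 54 mm behind the grasp point. The pads swing forward as they close: fully open they stand 13 mm farther back than shut.
Start: joints at [0.938, 0.259, 1.535, -0, 1.348, -0.203], TCP at [229.159, 499.991, 231.31] pointing down, gripper open.
Joint ranges: [-3.14, 3.14], [-0.91, 2.08], [0.19, 2.58], [-1.22, 4.36], [0.22, 2.71], [-3.12, 3.12]. Speed limits (rad/s): [2.57, 2.57, 3.14, 3.14, 3.14, 3.14].

INTERFACE

Orientations are given as a 3x3 rotation matrix whose columns are the frame's x, y, z axes.
In Python, from workcell import manip gives the robot as it stands. The module is installed in compiled form; this text tells all that it offers.
- The arm moves only by the tool jog_arm, never from a script. Its argument "steps" is a list of rows, each an object of numbers: "tx", "ty", "tz": the shift along the tool's x, y, z as a fraction of full scale; "ax", "ay", "az": the turn, a rotation vector about the tool's x, y, z as a fraction of full scale; "claw": the opening, from -1 (shut) to 1 (fully open). In form: [{"tx": .., "ty": .., "tz": .., "ax": .., "ay": .., "az": .., "claw": ..}, ...]. A call has 1 to 20 rows; each row shifts and turns the commanded pose from where the row before left it, along the tool's axes as they then stand; what a row does not reach is not made up. Full scale, the value 1, is 2.5 cm for a shift and 5 degrees for a turn. A row lasts 1/8 s, in which the tool goes at most 62.5 mm and 10.7 degrees, less where a joint would pass 70% of its speed; a pose out of reach is approached as far as the arm can. A call with a number of a shift or a turn outside -1 to 1 is refused whole. A call with a gripper value outside its range is refused whole. The fingers move at their own pace and stop on an object; "newtons" is the grip in N (left out, the last holds). Time passes only in rows, so rows that do not move let the fingers close. It gives the time, the measured TCP pose, the force, the opening and the grip force at its end, in the units of the state.
- manip.get_state(): the state, without advancing time (a new reading comes with each control period).
- manip.capture(name): name is "side" or "top"; returns a dict with "image" (384x512x3 uint8, red, green, blue), "depth" (384x512 float32, mm along the optical axis (not along the pixel's ray), 0 where there is no reading), "mtx" (3x3 intrinsics, pixels), "R" (3x3) and "t" (3): a world point X has camera coordinates R X + t. Camera axes: x right, y down, z forward; pixel columns grow to the right and rows downward; lengths in mm; the calibration is good to about 2 mm. A picture is of the moment at which its call begins.
- manip.close_job(): hands the job in; it is judged then, once.
The state is a dict: "t": time; "q": joint angles; "joint_vel": joint speeds; "joint_torque": joint torques, N m; "ee_pos": TCP position; "ee_rot": TCP orientation; "ft_force": force on the tool from outside, world axes, zero at the start; "ft_torque": the same for the moment, N m; "grip_width": opening from 0.0 (shut) to 1.0 (fully open); "grasp_force": force on a finger pad.
Only numpy, scipy, OpenCV 4.12 (cv2) and the standard library are available. Lean on these libraries where they do the work, as an engineer would, in place of code of your own. Each camera call takes 0.05 s, during which the arm holds its last target. There are 200 camera calls.

## Working session

There is one attempt and no reset: what is moved stays moved. The work goes in short steps, Python scripts to look and compute and a tool call to move; the robot and the scene stay as the last step left them, time stands still between calls to the robot, and variables do not carry over. Pictures are saved under pics/ and viewed, at most 14 in all, crops included, and the job is handed in when it is done.

Besides the shell and the picture viewer there is one more tool, called after "Emit:" as a command line: name --argument value ..., lists and objects as JSON in quotes. jog_arm: Moves the arm, as the interface text tells. Shift numbers are shares of 2.5 cm and turn numbers shares of 5 degrees, none past 1 either way. Its arguments: {"type":"object","properties":{"steps":{"type":"array","items":{"type":"object","properties":{"tx":{"type":"number"},"ty":{"type":"number"},"tz":{"type":"number"},"ax":{"type":"number"},"ay":{"type":"number"},"az":{"type":"number"},"claw":{"type":"number"}}}},"newtons":{"type":"number"}},"required":["steps"]}

```bash
mkdir -p pics; cat > h.py <<'E'
import numpy as np, cv2
from workcell import manip
def cap(n):
    return manip.capture(n)
def world(c):
    d=c["depth"];h,w=d.shape;u,v=np.meshgrid(np.arange(w),np.arange(h))
    K=c["mtx"];P=np.stack([(u-K[0,2])/K[0,0]*d,(v-K[1,2])/K[1,1]*d,d],-1)
    return (P-c["t"])@c["R"]   # R^T (P-t)
def save(c,name,k=1.5):
    cv2.imwrite("pics/"+name,cv2.resize(c["image"][:,:,::-1],None,fx=k,fy=k))
E
python3 - <<'E'
from h import *
s=manip.get_state();print(s)
for n in("top","side"):
    c=cap(n);save(c,n+"0.png");np.savez(n+"0.npz",**c);print(n,c["mtx"],c["R"],c["t"],-c["R"].T@c["t"])
E
```

```text
{'t': 0.0, 'q': array([ 9.38231068e-01,  2.59343447e-01,  1.53611466e+00,  2.37941070e-06,
        1.34800645e+00, -2.02808839e-01]), 'joint_vel': array([-0.00075264,  0.00025328, -0.00069896, -0.0001657 , -0.00124276,
       -0.00077985]), 'joint_torque': array([-6.45851942e-04, -4.46035016e+01, -2.90563184e+01, -3.73666744e-04,
        1.21560681e-02,  2.13505041e-05]), 'ee_pos': array([228.81066096, 499.54654522, 230.46179236]), 'ee_rot': array([[-9.09066834e-01,  4.16648847e-01, -1.10857012e-03],
       [ 4.16650149e-01,  9.09065662e-01, -1.50834346e-03],
       [ 3.79313463e-04, -1.83307092e-03, -9.99998248e-01]]), 'ft_force': array([-0.0327829 , -0.66987848, -0.22674216]), 'ft_torque': array([ 0.01516716,  0.04568455, -0.01315202]), 'grasp_force': 0.0, 'grip_width': 0.9995104781272305}
top [[353.2738584    0.         251.91857579]
 [  0.         353.2738584  193.4197956 ]
 [  0.           0.           1.        ]] [[-0.02010301 -0.99941362  0.02771796]
 [-0.98845168  0.01570239 -0.15072063]
 [ 0.15019702 -0.0304278  -0.98818774]] [ 39.52742264 552.65629317 940.73235426] [ 405.77346926   59.45063787 1011.82126444]
side [[440.59642175   0.         255.0718822 ]
 [  0.         440.59642175 197.44973577]
 [  0.           0.           1.        ]] [[ 0.93213065 -0.3620359  -0.00790261]
 [-0.27695977 -0.69868703 -0.65964363]
 [ 0.23329322  0.61706275 -0.75153698]] [-486.08613431  243.01136892 1063.18135939] [ 272.36715834 -662.2413538   955.47965897]
```

View pics/top0.png

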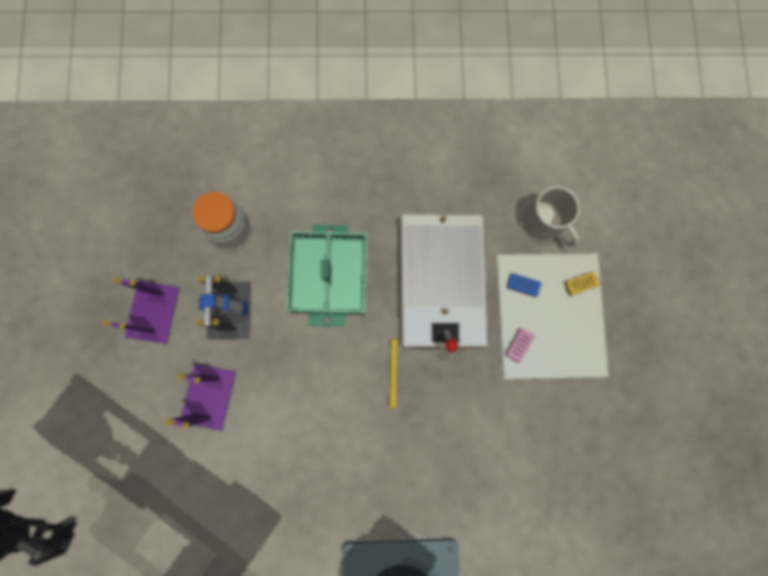

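View pics/side0.png

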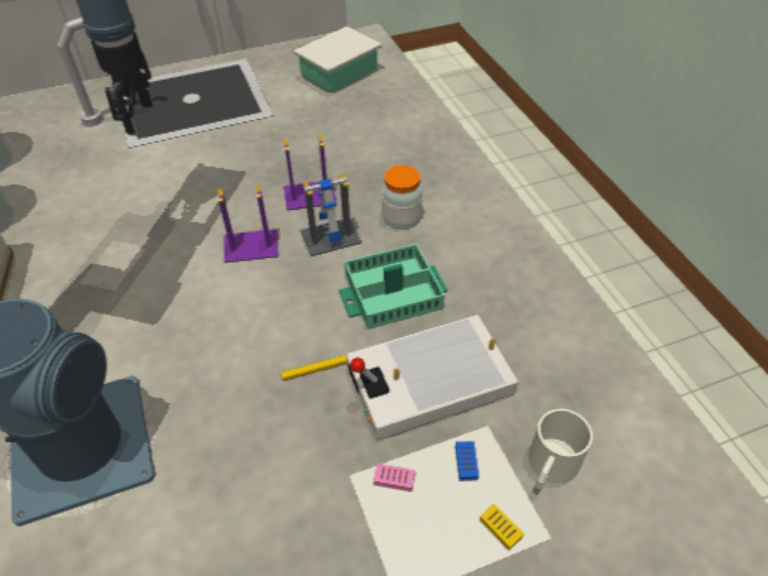

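Top view (1.5x pixels): the basket is at (327,272), agitator at (443,280), tongs in the dark-based rack at (217,305), and blue (524,285), yellow (582,284) and pink (520,345) cassettes on the sheet. There is no orange cassette. The marker is at (394,373), the mug at (557,208) and the jar at (215,212).

```bash
cat >> h.py <<'E'
def hsv(c): return cv2.cvtColor(c["image"],cv2.COLOR_RGB2HSV)
HUE={"yellow":(20,32),"pink":(150,176),"blue":(105,125),"orange":(5,14),"mint":(70,90)}
def mask(c,lo,hi,smin=90,vmin=40):
    H=hsv(c);return (H[...,0]>=lo)&(H[...,0]<=hi)&(H[...,1]>=smin)&(H[...,2]>=vmin)
def box(m,x0,x1,y0,y1):
    o=np.zeros_like(m);o[y0:y1,x0:x1]=m[y0:y1,x0:x1];return o
def ray(c,uv,z):
    uv=np.asarray(uv,float).reshape(-1,2);K=c["mtx"]
    d=np.c_[(uv[:,0]-K[0,2])/K[0,0],(uv[:,1]-K[1,2])/K[1,1],np.ones(len(uv))]@c["R"]
    o=-c["R"].T@c["t"];return o+d*((z-o[2])/d[:,2])[:,None]
def rect(xy):
    (cx,cy),(w,h),a=cv2.minAreaRect(np.float32(xy[:,:2]))
    if w<h:w,h,a=h,w,a+90
    return np.round([cx,cy,w,h,(a+90)%180-90],1)
def proj(c,X):
    p=np.asarray(X,float).reshape(-1,3)@c["R"].T+c["t"];q=p@c["mtx"].T;return q[:,:2]/q[:,2:]
E
python3 - <<'E'
from h import *
C={n:dict(np.load(n+"0.npz")) for n in("top","side")}
for n in C:
    c=C[n];W=world(c)
    z=W[...,2];print(n,"table z",np.median(z[(abs(z)<15)&(c["depth"]>0)]), "noise", np.std(z[(abs(z)<8)&(c["depth"]>0)]))
    for col in("yellow","pink","blue"):
        m=mask(c,*HUE[col],smin=110)
        k,l,st,ce=cv2.connectedComponentsWithStats(m.astype(np.uint8))
        for i in range(1,k):
            if st[i,4]>60:
                p=W[l==i];print(col,st[i],ce[i].round(),np.percentile(p[:,2],[5,50,95]).round(),rect(p[(p[:,2]>8)] if (p[:,2]>8).sum()>5 else p), rect(ray(c,np.argwhere(l==i)[:,::-1],16)))
    m=mask(c,68,92,60);p=W[m]
    for a,b in((36,44),(2,12),(60,75)):
        q=p[(p[:,2]>a)&(p[:,2]<b)];print("mint",a,len(q),rect(q) if len(q)>3 else "",q[:,:2].mean(0))
    H=hsv(c);q=W[(H[...,1]<45)&(H[...,2]>110)];q=q[(q[:,2]>40)&(q[:,2]<50)&(abs(q[:,0]-430)<200)&(abs(q[:,1])<200)];print("agit",len(q),rect(q))
E
```

```text
top table z 0.8842293750282664 noise 2.0184972300386224
yellow [377 182  22  14 196] [388. 189.] [14. 17. 20.] [ 497.1 -164.4  482.8   28.   -71.1] [ 565.3 -363.7   60.8   27.9  -71.3]
yellow [259 226   7  47 231] [262. 248.] [ 1. 14. 17.] [403.7  28.8 124.6  61.5  -3.9] [400.7   4.  126.9  14.2  -2.9]
blue [339 183  21  14 180] [349. 190.] [14. 17. 20.] [ 502.5 -103.5  375.3   52.7  -67.3] [ 563.7 -250.9   56.8   26.2   70.3]
blue [133 196  11  10  83] [138. 200.] [139. 145. 147.] [525.7 318.9  32.6  20.2  89.5] [542.1 350.4  27.4  25.6  89.1]
mint 36 233 [591.1 123.9 151.3 140.9  -2.7] [584.29338886 110.93493622]
mint 2 2334 [592.1 124.  195.5 141.6  -2.2] [591.07070854 125.84288865]
mint 60 52 [ 5.902e+02  1.257e+02  3.380e+01  8.400e+00 -4.000e-01] [590.14544381 125.63673065]
agit 3289 [539.4  14.9 366.7 182.   89.4]
side table z 1.8936121353641409 noise 2.1055614750390483
yellow [187 237  44  17 278] [209. 245.] [ 4. 14. 18.] [ 309.4 -312.8  694.   110.8   74.9] [394.1   1.  116.4  19.5  -2.9]
yellow [320 336  29  30 417] [334. 351.] [ 7. 17. 20.] [ 438.6 -513.6  441.4   63.2   49.9] [ 562.6 -365.7   60.4   33.3  -70. ]
blue [304 294  15  26 287] [311. 307.] [10. 17. 21.] [ 434.9 -449.2  534.5   39.3   56.9] [ 562.3 -253.2   64.    29.4   70.9]
mint 36 507 [671.8 478.2 887.9 199.6  79.8] [616.5768667  257.40795797]
mint 2 1222 [660.  487.9 906.8 202.9  79.1] [588.80071055 146.10458649]
mint 60 124 [681.2 510.4 809.8 197.2  80.3] [669.77043271 481.1807283 ]
agit 3345 [ 5.386e+02 -9.140e+01  1.833e+02  1.594e+02 -3.000e-01]
```

```bash
cat >> h.py <<'E'
def near(c,W,x,y,r): return (c["depth"]>0)&(abs(W[...,0]-x)<r)&(abs(W[...,1]-y)<r)
E
python3 - <<'E'
from h import *
C={n:dict(np.load(n+"0.npz")) for n in("top","side")}
for n in C:
    c=C[n];W=world(c);z=W[...,2];H=hsv(c)
    m=mask(c,145,179,50)&near(c,W,480,-250,120);print(n,"pink",m.sum(),rect(W[m]),rect(ray(c,np.argwhere(m)[:,::-1],16)))
    m=mask(c,0,8,120)&near(c,W,470,-100,150);print("red",m.sum(),W[m].mean(0).round(1), np.percentile(z[m],[5,50,95]))
    g=near(c,W,570,-90,150)
    m=g&(z>41)&(z<50)&(H[...,1]<60)&(H[...,2]>100);m=cv2.morphologyEx(m.astype(np.uint8),cv2.MORPH_OPEN,np.ones((5,5)))>0
    p=W[m];print("agit",m.sum(),rect(p),rect(ray(c,np.argwhere(m)[:,::-1],45)))
    m=g&(z>54)&(z<80)
    k,l,st,ce=cv2.connectedComponentsWithStats(m.astype(np.uint8))
    for i in range(1,k):
        if st[i,4]>1: print(" pegs?",st[i,4],ce[i].round(1),W[l==i].mean(0).round(1),H[l==i].mean(0).round())
    g=near(c,W,590,125,110)
    m=g&mask(c,68,92,60)&(z>0)&(z<50);print("basket all",rect(W[m]))
    m=g&mask(c,60,95,60)&(z>55)&(z<80);print("tab",m.sum(),W[m].mean(0).round(1), W[m].max(0),W[m].min(0))
    m=near(c,W,545,340,90)&(z>90)
    k,l,st,ce=cv2.connectedComponentsWithStats(m.astype(np.uint8))
    for i in range(1,k):
        if st[i,4]>3: print(" rack",st[i],ce[i].round(1),W[l==i].mean(0).round(1),W[l==i].max(0).round(1),rect(W[l==i]))
    m=near(c,W,545,340,90)&(z>130)&mask(c,15,35,110)
    k,l,st,ce=cv2.connectedComponentsWithStats(m.astype(np.uint8))
    for i in range(1,k): print(" notch",st[i],W[l==i].mean(0).round(1),W[l==i].max(0).round(1))
    m=near(c,W,545,340,90)&(z>130)&mask(c,100,125,110);print(" head",W[m].mean(0),rect(W[m]))
def crop(c,x0,y0,x1,y1,k): return cv2.resize(c["image"][y0:y1,x0:x1,::-1],None,fx=k,fy=k,interpolation=cv2.INTER_CUBIC)
a=crop(C["top"],120,170,180,240,6);b=crop(C["side"],190,110,250,170,7)
cv2.imwrite("pics/rack.png",np.hstack([a,b]) if a.shape[0]==b.shape[0] else a)
E
```

```text
top pink 205 [ 449.1 -235.    57.2   28.8  -33.9] [ 449.  -235.3   57.3   28.8  -32.8]
red 61 [446.7 -89.2 120.1] [117.62367314 121.84687819 126.56033292]
agit 4342 [573.1 -90.7 247.4 155.9  -0.9] [572.8 -90.3 246.6 155.2  -1. ]
 pegs? 12 [294.8 145.4] [682.5 -91.4  65.8] [ 21.  63. 123.]
 pegs? 12 [296.4 207.2] [509.9 -89.3  65.4] [ 21.  55. 132.]
 pegs? 211 [296.2 220.6] [474.4 -88.3  58.5] [44. 13. 62.]
basket all [592.1 124.  195.5 141.6  -2.2]
tab 56 [590.1 125.4  68.1] [607.07773514 129.90189176  72.02105227] [572.63058978 119.65099188  55.24069052]
 rack [130 184  24  34 421] [140.4 200.4] [526.5 310.3 132.4] [566.5 338.8 149.6] [525.4 314.2  82.2  48.8  -2.5]
 notch [132 184   4   4  13] [562.  325.1 142.8] [566.5 328.3 147.9]
 notch [143 184   3   4  11] [561.4 299.1 143.8] [565.4 302.  146.8]
 notch [131 213   4   4  12] [490.5 325.5 142. ] [494.3 328.7 146.5]
 notch [142 213   3   4  12] [489.8 299.8 144.4] [493.8 303.  146.2]
 head [525.72754602 312.4091599  145.26034436] [525.6 313.8  22.2  20.3  88.3]
side pink 384 [ 448.  -235.    61.7   34.7  -34.3] [ 446.7 -238.6   6
[... 260 characters left out ...]
9.6] [66. 10. 50.]
 pegs? 22 [264.4 248.5] [510.2 -93.2  63.8] [ 20. 129. 139.]
basket all [591.4 141.3 196.8 185.3  -2.4]
tab 79 [590.7 122.7  65.2] [609.15606405 129.50823318  72.93197495] [573.02550209 116.01114966  55.30128905]
 rack [203 116  30  28 408] [217.9 128.6] [526.  307.  125.7] [569.4 335.6 149.6] [527.5 311.2  83.6  48.5  -1.5]
 notch [226 116   3   3   7] [562.5 327.  143.2] [565.  330.7 148. ]
 notch [228 121   4   4  10] [561.8 301.7 141.9] [567.7 314.7 149.3]
 notch [203 122   2   3   6] [489.4 324.8 144.1] [492.  328.3 146.3]
 notch [204 127   4   3   9] [490.  304.  141.1] [493.2 313.9 145.3]
 head [525.91599915 310.28380401 145.45422043] [526.1 312.3  29.1  21.5  81.7]
```

View pics/rack.png

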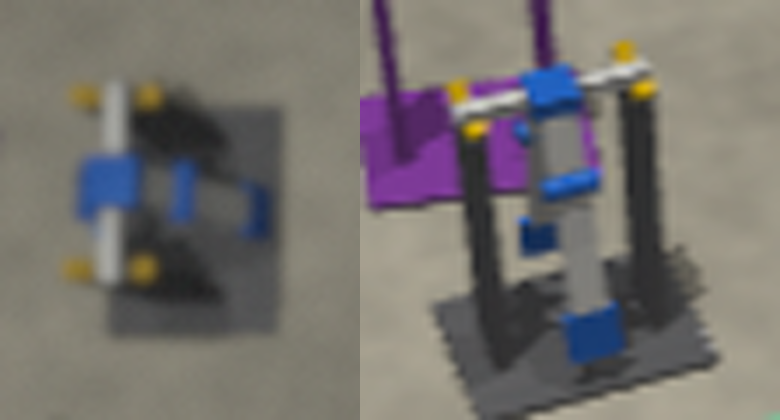

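The crop confirms the tongs are hanging crossbar along world x in the dark rack, with their head at about (110,185) in the left half of the crop. Next I'll turn the tool and go above the basket.

Emit:
jog_arm --steps '[{"az": -0.9, "claw": 0}, {"az": -0.9}, {"az": -0.9}, {"az": -0.9}, {"az": -0.88}]' --newtons 60

```text
schema error: expected keys tx, ty, tz, ax, ay, az, claw
```

Emit:
jog_arm --steps '[{"tx": -0.94, "ty": -0.9}, {"tx": -0.94, "ty": -0.9}, {"tx": -0.94, "ty": -0.9}, {"tx": -0.94, "ty": -0.9}, {"tx": -0.94, "ty": -0.9}, {"tx": -0.94, "ty": -0.9}, {"tx": -0.94, "ty": -0.9}, {"tx": -0.94, "ty": -0.9}, {"tx": -0.94, "ty": -0.9}, {"tx": -0.94, "ty": -0.9}, {"tx": -0.94, "ty": -0.9}, {"tx": -0.94, "ty": -0.9}, {"tx": -0.94, "ty": -0.9}, {"tx": -0.94, "ty": -0.9}, {"tx": -0.94, "ty": -0.9}, {"tx": -0.94, "ty": -0.9}, {}, {}]'

```text
schema error: expected keys tx, ty, tz, ax, ay, az, claw
```

```bash
cat >> h.py <<'E'
def st():
    s=manip.get_state();R=s["ee_rot"];yaw=np.degrees(np.arctan2(-R[0,1],R[1,1]))
    print("t %.2f"%s["t"],"tcp",s["ee_pos"].round(1),"yaw %.2f"%yaw,"tilt",R[:2,2].round(4),"F",s["ft_force"].round(1),"w %.3f gf %.1f"%(s["grip_width"],s["grasp_force"]));return s
def to(x,y,z,yaw=None):
    s=st();R=s["ee_rot"];d=R.T@(np.array([x,y,z])-s["ee_pos"])/25
    y0=np.degrees(np.arctan2(-R[0,1],R[1,1]))
    print("delta units tx,ty,tz",d.round(2),"az",None if yaw is None else round(-(yaw-y0)/5,2))
E
python3 - <<'E'
from h import *
to(591,124.3,41,-2.2)
c=cap("top");W=world(c);z=W[...,2]
m=near(c,W,590,125,130)&mask(c,68,92,60)&(z>0)&(z<50);print("basket all",m.sum(),rect(W[m]))
E
```

```text
t 0.10 tcp [228.9 499.6 230.5] yaw -24.63 tilt [-0.001  -0.0014] F [0.2 0.8 0.7] w 0.999 gf 0.0
delta units tx,ty,tz [-19.43  -7.6    7.59] az -4.49
basket all 2902 [591.9 124.1 194.9 142.   -2. ]
```

Emit:
jog_arm --steps '[{"tx": 0, "ty": 0, "tz": 0, "ax": 0, "ay": 0, "az": -0.9, "claw": 0}, {"tx": 0, "ty": 0, "tz": 0, "ax": 0, "ay": 0, "az": -0.9, "claw": 0}, {"tx": 0, "ty": 0, "tz": 0, "ax": 0, "ay": 0, "az": -0.9, "claw": 0}, {"tx": 0, "ty": 0, "tz": 0, "ax": 0, "ay": 0, "az": -0.9, "claw": 0}, {"tx": 0, "ty": 0, "tz": 0, "ax": 0, "ay": 0, "az": -0.88, "claw": 0}]' --newtons 60

```text
t: 0.78
ee_pos: [229.0, 499.8, 231.0]
ee_rot: [[-0.999, 0.036, -0.0], [0.036, 0.999, -0.001], [0.0, -0.001, -1.0]]
ft_force: [-0.4, -0.0, 0.7]
grip_width: 0.5
grasp_force: 0.0
```

Emit:
jog_arm --steps '[{"tx": -0.94, "ty": -0.9, "tz": 0, "ax": 0, "ay": 0, "az": 0, "claw": 0}, {"tx": -0.94, "ty": -0.9, "tz": 0, "ax": 0, "ay": 0, "az": 0, "claw": 0}, {"tx": -0.94, "ty": -0.9, "tz": 0, "ax": 0, "ay": 0, "az": 0, "claw": 0}, {"tx": -0.94, "ty": -0.9, "tz": 0, "ax": 0, "ay": 0, "az": 0, "claw": 0}, {"tx": -0.94, "ty": -0.9, "tz": 0, "ax": 0, "ay": 0, "az": 0, "claw": 0}, {"tx": -0.94, "ty": -0.9, "tz": 0, "ax": 0, "ay": 0, "az": 0, "claw": 0}, {"tx": -0.94, "ty": -0.9, "tz": 0, "ax": 0, "ay": 0, "az": 0, "claw": 0}, {"tx": -0.94, "ty": -0.9, "tz": 0, "ax": 0, "ay": 0, "az": 0, "claw": 0}, {"tx": -0.94, "ty": -0.9, "tz": 0, "ax": 0, "ay": 0, "az": 0, "claw": 0}, {"tx": -0.94, "ty": -0.9, "tz": 0, "ax": 0, "ay": 0, "az": 0, "claw": 0}, {"tx": -0.94, "ty": -0.9, "tz": 0, "ax": 0, "ay": 0, "az": 0, "claw": 0}, {"tx": -0.94, "ty": -0.9, "tz": 0, "ax": 0, "ay": 0, "az": 0, "claw": 0}, {"tx": -0.94, "ty": -0.9, "tz": 0, "ax": 0, "ay": 0, "az": 0, "claw": 0}, {"tx": -0.94, "ty": -0.9, "tz": 0, "ax": 0, "ay": 0, "az": 0, "claw": 0}, {"tx": -0.94, "ty": -0.9, "tz": 0, "ax": 0, "ay": 0, "az": 0, "claw": 0}, {"tx": -0.94, "ty": -0.9, "tz": 0, "ax": 0, "ay": 0, "az": 0, "claw": 0}, {"tx": 0, "ty": 0, "tz": 0, "ax": 0, "ay": 0, "az": 0, "claw": 0}]'

```text
t: 2.9
ee_pos: [592.0, 123.8, 230.5]
ee_rot: [[-0.999, 0.042, -0.001], [0.042, 0.999, -0.0], [0.001, -0.001, -1.0]]
ft_force: [-0.7, 0.6, 0.6]
grip_width: 0.498
grasp_force: 0.0
```

```bash
python3 - <<'E'
from h import *
to(591,124.3,41,-2.2)
E
```

```text
t 2.90 tcp [592.  123.8 230.5] yaw -2.38 tilt [-0.0007 -0.0005] F [-0.7  0.6  0.6] w 0.498 gf 0.0
delta units tx,ty,tz [0.04 0.02 7.58] az -0.04
```

Emit:
jog_arm --steps '[{"tx": 0.04, "ty": 0.02, "tz": 0.94, "ax": 0, "ay": 0, "az": 0, "claw": 0}, {"tx": 0, "ty": 0, "tz": 0.94, "ax": 0, "ay": 0, "az": 0, "claw": 0}, {"tx": 0, "ty": 0, "tz": 0.94, "ax": 0, "ay": 0, "az": 0, "claw": 0}, {"tx": 0, "ty": 0, "tz": 0.94, "ax": 0, "ay": 0, "az": 0, "claw": 0}, {"tx": 0, "ty": 0, "tz": 0.94, "ax": 0, "ay": 0, "az": 0, "claw": 0}, {"tx": 0, "ty": 0, "tz": 0.94, "ax": 0, "ay": 0, "az": 0, "claw": 0}, {"tx": 0, "ty": 0, "tz": 0.94, "ax": 0, "ay": 0, "az": 0, "claw": 0}, {"tx": 0, "ty": 0, "tz": 0.94, "ax": 0, "ay": 0, "az": 0, "claw": 0}, {"tx": 0, "ty": 0, "tz": 0, "ax": 0, "ay": 0, "az": 0, "claw": -1}, {"tx": 0, "ty": 0, "tz": 0, "ax": 0, "ay": 0, "az": 0, "claw": -1}, {"tx": 0, "ty": 0, "tz": 0, "ax": 0, "ay": 0, "az": 0, "claw": -1}, {"tx": 0, "ty": 0, "tz": 0, "ax": 0, "ay": 0, "az": 0, "claw": -1}]' --newtons 60

```text
t: 4.4
ee_pos: [590.0, 126.4, 43.9]
ee_rot: [[-0.999, 0.039, 0.001], [0.039, 0.999, 0.0], [-0.001, 0.0, -1.0]]
ft_force: [0.0, 1.2, -0.7]
grip_width: 0.103
grasp_force: 60.8
```

Emit:
jog_arm --steps '[{"tx": 0, "ty": 0, "tz": -0.8, "ax": 0, "ay": 0, "az": 0, "claw": -1}, {"tx": 0, "ty": 0, "tz": -0.8, "ax": 0, "ay": 0, "az": 0, "claw": -1}, {"tx": 0, "ty": 0, "tz": -0.8, "ax": 0, "ay": 0, "az": 0, "claw": -1}, {"tx": 0, "ty": 0, "tz": -0.8, "ax": 0, "ay": 0, "az": 0, "claw": -1}, {"tx": 0, "ty": 0, "tz": -0.8, "ax": 0, "ay": 0, "az": 0, "claw": -1}, {"tx": 0, "ty": 0, "tz": 0, "ax": 0, "ay": 0, "az": -0.25, "claw": -1}, {"tx": 0, "ty": 0, "tz": 0, "ax": 0, "ay": 0, "az": 0, "claw": -1}, {"tx": 0, "ty": 0, "tz": 0, "ax": 0, "ay": 0, "az": 0, "claw": -1}]'

```text
t: 5.4
ee_pos: [589.1, 126.2, 142.0]
ee_rot: [[-1.0, 0.017, -0.002], [0.017, 1.0, -0.0], [0.002, -0.0, -1.0]]
ft_force: [-0.1, 0.5, -4.2]
grip_width: 0.1
grasp_force: 60.4
```

```bash
python3 - <<'E'
from h import *
to(598,-91.7,141,-0.95);c=cap("top");st();cap("side");s=st()
W=world(c);z=W[...,2]
m=near(c,W,590,125,130)&mask(c,68,92,60)&(z>80)
for a,b in((95,112),(112,128),(128,150)):
    q=W[m&(z>a)&(z<b)];print("basket",len(q),rect(q) if len(q)>4 else "",q[:,2].mean())
E
```

```text
t 5.40 tcp [589.1 126.2 142. ] yaw -0.98 tilt [-0.0024 -0.0001] F [-0.1  0.5 -4.2] w 0.100 gf 60.4
delta units tx,ty,tz [-0.51 -8.71  0.04] az -0.01
t 5.45 tcp [589.2 126.2 142.1] yaw -0.98 tilt [-0.0021 -0.0001] F [-0.1  0.2 -5.4] w 0.103 gf 60.4
t 5.50 tcp [589.4 126.2 142.3] yaw -0.98 tilt [-0.0018 -0.    ] F [-0.3  0.3 -3.8] w 0.105 gf 60.4
basket 1264 [577.5 127.7 172.1 136.7  -0.9] 103.3482921176606
basket 72 [593.4 138.6 177.9 113.4 -17.4] 120.20478763046357
basket 220 [589.2 126.3 147.7 139.5  -0.9] 137.87599933852417
```

Emit:
jog_arm --steps '[{"tx": -0.05, "ty": -0.87, "tz": 0, "ax": 0, "ay": 0, "az": 0, "claw": -1}, {"tx": -0.05, "ty": -0.87, "tz": 0, "ax": 0, "ay": 0, "az": 0, "claw": -1}, {"tx": -0.05, "ty": -0.87, "tz": 0, "ax": 0, "ay": 0, "az": 0, "claw": -1}, {"tx": -0.05, "ty": -0.87, "tz": 0, "ax": 0, "ay": 0, "az": 0, "claw": -1}, {"tx": -0.05, "ty": -0.87, "tz": 0, "ax": 0, "ay": 0, "az": 0, "claw": -1}, {"tx": -0.05, "ty": -0.87, "tz": 0, "ax": 0, "ay": 0, "az": 0, "claw": -1}, {"tx": -0.05, "ty": -0.87, "tz": 0, "ax": 0, "ay": 0, "az": 0, "claw": -1}, {"tx": -0.05, "ty": -0.87, "tz": 0, "ax": 0, "ay": 0, "az": 0, "claw": -1}, {"tx": -0.05, "ty": -0.87, "tz": 0, "ax": 0, "ay": 0, "az": 0, "claw": -1}, {"tx": -0.05, "ty": -0.88, "tz": 0, "ax": 0, "ay": 0, "az": 0, "claw": -1}, {"tx": 0, "ty": 0, "tz": 0, "ax": 0, "ay": 0, "az": 0, "claw": -1}, {"tx": 0, "ty": 0, "tz": 0, "ax": 0, "ay": 0, "az": 0, "claw": -1}, {"tx": 0, "ty": 0, "tz": 0, "ax": 0, "ay": 0, "az": 0, "claw": -1}]'

```text
t: 7.12
ee_pos: [598.6, -91.1, 143.2]
ee_rot: [[-1.0, 0.016, -0.0], [0.016, 1.0, 0.0], [0.0, 0.0, -1.0]]
ft_force: [0.0, -0.3, -5.3]
grip_width: 0.103
grasp_force: 60.3
```

```bash
python3 - <<'E'
from h import *
to(598,-91.7,141,-0.95);c=cap("top");d=cap("side");st()
W=world(c);z=W[...,2]
m=near(c,W,598,-91,130)&mask(c,68,92,60)&(z>80)
q=W[m&(z>128)&(z<150)];print("rim",len(q),rect(q))
def crop(c,x0,y0,x1,y1,k): return cv2.resize(c["image"][y0:y1,x0:x1,::-1],None,fx=k,fy=k,interpolation=cv2.INTER_CUBIC)
a=crop(c,245,115,345,240,4);b=crop(d,220,165,345,265,5)
cv2.imwrite("pics/seat1.png",np.hstack([a[:500],b[:500,:400]]) );cv2.imwrite("pics/seat1b.png",b)
E
```

```text
t 7.12 tcp [598.6 -91.1 143.2] yaw -0.93 tilt [-0.0002  0.0004] F [ 0.  -0.3 -5.3] w 0.103 gf 60.3
delta units tx,ty,tz [ 0.02 -0.03  0.09] az 0.0
t 7.22 tcp [598.7 -91.1 143.3] yaw -0.92 tilt [-0.0001  0.0002] F [-0.1  1.  -5.3] w 0.103 gf 60.3
rim 223 [600.7 -91.  148.9 143.7  -1.5]
```

View pics/seat1.png

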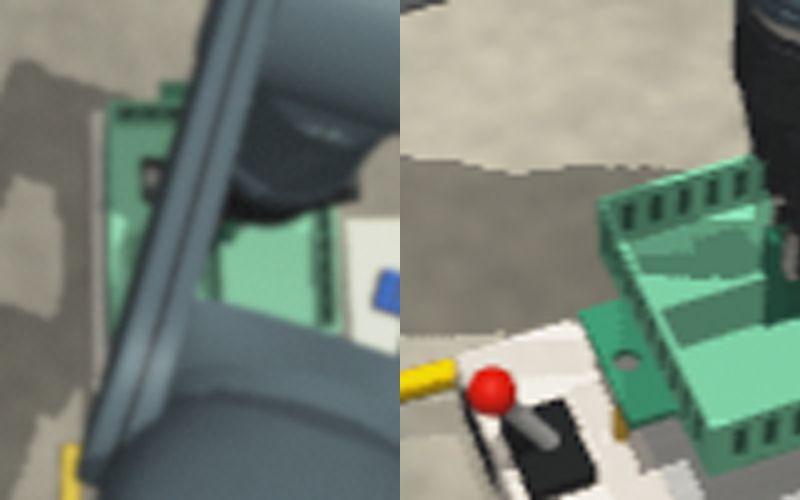

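```bash
python3 - <<'E'
from h import *
d=cap("side");W=world(d);z=W[...,2];s=st()
x0,y0=proj(d,[511.5,-89.7,104])[0];print("expected px",x0,y0)
R=slice(int(y0)-14,int(y0)+14),slice(int(x0)-16,int(x0)+16)
g=np.zeros(z.shape,bool);g[R]=1
m=g&mask(d,60,95,60)&(abs(z-105)<8);print("flange",m.sum(),W[m].mean(0),np.median(z[m]))
fl=cv2.morphologyEx(m.astype(np.uint8),cv2.MORPH_CLOSE,np.ones((9,9)))>0
h=fl&~m
k,l,sta,ce=cv2.connectedComponentsWithStats(h.astype(np.uint8))
for i in range(1,k):
    if sta[i,4]>5: print("hole",sta[i],ce[i],ray(d,ce[i],np.median(z[m])-1))
c0=dict(np.load("side0.npz"));W0=world(c0);H=hsv(c0)
for px,py in((511,-91),(684,-93)):
    u,v=proj(c0,[px,py,58])[0];print("peg px",u,v)
    g=np.zeros(z.shape,bool);g[int(v)-10:int(v)+11,int(u)-7:int(u)+8]=1
    m=g&(H[...,0]>12)&(H[...,0]<28)&(H[...,1]>95);uv=np.argwhere(m)[:,::-1];print(len(uv),uv.min(0),uv.max(0),uv.mean(0),W0[m].mean(0), "at mid 58:",ray(c0,[(uv.min(0)+uv.max(0))/2],58))
E
```

```text
t 7.28 tcp [598.7 -91.1 143.4] yaw -0.92 tilt [0.     0.0001] F [-0.4 -0.3 -5. ] w 0.104 gf 60.3
expected px 264.45983431878113 237.5258199128177
flange 313 [517.75934129 -91.26087782 106.80807034] 106.99238602261396
hole [265 223  14  25 159] [273.33333333 231.52201258] [[537.41996309 -82.39918535 105.99238602]]
hole [263 236   5   3  12] [265.16666667 237.08333333] [[512.9891568  -90.45545263 105.99238602]]
hole [271 248   6   2   8] [273.75 248.75] [[ 518.96977669 -128.80912484  105.99238602]]
peg px 264.31783311051413 249.054778298014
20 [263 245] [265 252] [263.9 248.8] [ 497.17624063 -121.5329755   106.94990275] at mid 58: [[510.89020276 -89.18666367  58.        ]]
peg px 327.6166653049045 228.98471408397248
21 [326 225] [329 232] [327.52380952 228.66666667] [682.13896248 -94.92562653  62.55617781] at mid 58: [[684.4397742  -91.51103082  58.        ]]
```

Emit:
jog_arm --steps '[{"tx": 0.05, "ty": 0.02, "tz": 0, "ax": 0, "ay": 0, "az": 0, "claw": -1}, {"tx": 0, "ty": 0, "tz": 0.5, "ax": 0, "ay": 0, "az": 0, "claw": -1}, {"tx": 0, "ty": 0, "tz": 0.5, "ax": 0, "ay": 0, "az": 0, "claw": -1}, {"tx": 0, "ty": 0, "tz": 0.2, "ax": 0, "ay": 0, "az": 0, "claw": -1}, {"tx": 0, "ty": 0, "tz": 0.1, "ax": 0, "ay": 0, "az": 0, "claw": -1}, {"tx": 0, "ty": 0, "tz": 0.1, "ax": 0, "ay": 0, "az": 0, "claw": -1}, {"tx": 0, "ty": 0, "tz": 0, "ax": 0, "ay": 0, "az": 0, "claw": -1}]'

```text
t: 8.15
ee_pos: [597.5, -91.2, 108.3]
ee_rot: [[-1.0, 0.017, 0.0], [0.017, 1.0, -0.0], [-0.0, -0.0, -1.0]]
ft_force: [0.1, -1.0, -4.8]
grip_width: 0.105
grasp_force: 60.2
```

Emit:
jog_arm --steps '[{"tx": 0, "ty": 0, "tz": 0.12, "ax": 0, "ay": 0, "az": 0, "claw": -1}, {"tx": 0, "ty": 0, "tz": 0.12, "ax": 0, "ay": 0, "az": 0, "claw": -1}, {"tx": 0, "ty": 0, "tz": 0.12, "ax": 0, "ay": 0, "az": 0, "claw": -1}, {"tx": 0, "ty": 0, "tz": 0.12, "ax": 0, "ay": 0, "az": 0, "claw": -1}, {"tx": 0, "ty": 0, "tz": 0, "ax": 0, "ay": 0, "az": 0, "claw": -1}]'

```text
t: 8.78
ee_pos: [597.2, -91.2, 95.7]
ee_rot: [[-1.0, 0.017, -0.001], [0.017, 1.0, 0.0], [0.001, 0.0, -1.0]]
ft_force: [-1.4, -1.6, -5.3]
grip_width: 0.104
grasp_force: 60.2
```

Emit:
jog_arm --steps '[{"tx": 0, "ty": 0, "tz": 0.1, "ax": 0, "ay": 0, "az": 0, "claw": -1}, {"tx": 0, "ty": 0, "tz": 0.1, "ax": 0, "ay": 0, "az": 0, "claw": -1}, {"tx": 0, "ty": 0, "tz": 0.08, "ax": 0, "ay": 0, "az": 0, "claw": -1}, {"tx": 0, "ty": 0, "tz": 0, "ax": 0, "ay": 0, "az": 0, "claw": -1}]'

```text
t: 9.28
ee_pos: [597.3, -91.3, 89.1]
ee_rot: [[-1.0, 0.017, -0.0], [0.017, 1.0, -0.0], [0.0, -0.0, -1.0]]
ft_force: [-2.3, -2.2, -5.5]
grip_width: 0.105
grasp_force: 60.3
```

Emit:
jog_arm --steps '[{"tx": 0, "ty": 0, "tz": 0.06, "ax": 0, "ay": 0, "az": 0, "claw": -1}, {"tx": 0, "ty": 0, "tz": 0.04, "ax": 0, "ay": 0, "az": 0, "claw": -1}, {"tx": 0, "ty": 0, "tz": 0, "ax": 0, "ay": 0, "az": 0, "claw": -1}]'

```text
t: 9.65
ee_pos: [597.3, -91.4, 88.9]
ee_rot: [[-1.0, 0.017, 0.0], [0.017, 1.0, -0.001], [-0.0, -0.001, -1.0]]
ft_force: [-7.8, -0.8, 10.2]
grip_width: 0.103
grasp_force: 62.5
```

Emit:
jog_arm --steps '[{"tx": 0, "ty": 0, "tz": 0, "ax": 0, "ay": 0, "az": 0, "claw": 0}, {"tx": 0, "ty": 0, "tz": 0, "ax": 0, "ay": 0, "az": 0, "claw": 0}, {"tx": 0, "ty": 0, "tz": 0, "ax": 0, "ay": 0, "az": 0, "claw": 0}, {"tx": 0, "ty": 0, "tz": -0.4, "ax": 0, "ay": 0, "az": 0, "claw": 0}, {"tx": 0, "ty": 0, "tz": -1, "ax": 0, "ay": 0, "az": 0, "claw": 0}, {"tx": 0, "ty": 0, "tz": -1, "ax": 0, "ay": 0, "az": 0, "claw": 0}, {"tx": 0, "ty": 0, "tz": -1, "ax": 0, "ay": 0, "az": 0, "claw": 0}, {"tx": 0, "ty": 0, "tz": -1, "ax": 0, "ay": 0, "az": 0, "claw": 0}, {"tx": 0, "ty": 0, "tz": -1, "ax": 0, "ay": 0, "az": 0, "claw": 0}, {"tx": 0, "ty": 0, "tz": 0, "ax": 0, "ay": 0, "az": -0.1, "claw": 0}, {"tx": 0, "ty": 0, "tz": 0, "ax": 0, "ay": 0, "az": 0, "claw": 0}]'

```text
t: 11.02
ee_pos: [597.1, -91.0, 221.1]
ee_rot: [[-1.0, 0.008, -0.001], [0.008, 1.0, 0.0], [0.001, 0.0, -1.0]]
ft_force: [0.2, -0.5, -0.3]
grip_width: 0.499
grasp_force: 0.0
```

```bash
cat >> h.py <<'E'
def basket():
    for n in("top","side"):
        c=cap(n);W=world(c);z=W[...,2];g=near(c,W,598,-91,120)&mask(c,68,92,60)
        q=W[g&(z>79)&(z<92)];print(n,"rim",len(q),rect(q),np.median(q[:,2]))
        t=W[g&(z>100)&(z<125)];print("  tab",len(t),t.mean(0).round(1),t[:,2].max().round(1))
        f=W[g&(z>44)&(z<56)&(abs(W[...,0]-598)>78)];print("  flange z",len(f),np.median(f[:,2]))
E
python3 - <<'E'
from h import *
to(526,312.7,210,-0.4);basket()
E
```

```text
t 11.03 tcp [597.1 -91.  221.1] yaw -0.46 tilt [-0.0009  0.0004] F [ 0.2 -0.5 -0.3] w 0.499 gf 0.0
delta units tx,ty,tz [ 2.97 16.12  0.45] az -0.01
top rim 122 [597.4 -91.3 146.7 142.1  -1.1] 85.09764822943146h.py:39: RuntimeWarning: Mean of empty slice.
  t=W[g&(z>100)&(z<125)];print("  tab",len(t),t.mean(0).round(1),t[:,2].max().round(1))
  ret = um.true_divide(
Traceback (most recent call last):
  File "h.py", line 39, in basket
    t=W[g&(z>100)&(z<125)];print("  tab",len(t),t.mean(0).round(1),t[:,2].max().round(1))
                                                                   ~~~~~~~~~~^^
ValueError: zero-size array to reduction operation maximum which has no identity
```

Emit:
jog_arm --steps '[{"tx": 0.175, "ty": 0.95, "tz": 0, "ax": 0, "ay": 0, "az": 0, "claw": 0.7}, {"tx": 0.175, "ty": 0.95, "tz": 0, "ax": 0, "ay": 0, "az": 0, "claw": 0.7}, {"tx": 0.175, "ty": 0.95, "tz": 0, "ax": 0, "ay": 0, "az": 0, "claw": 0.7}, {"tx": 0.175, "ty": 0.95, "tz": 0, "ax": 0, "ay": 0, "az": 0, "claw": 0.7}, {"tx": 0.175, "ty": 0.95, "tz": 0, "ax": 0, "ay": 0, "az": 0, "claw": 0.7}, {"tx": 0.175, "ty": 0.95, "tz": 0, "ax": 0, "ay": 0, "az": 0, "claw": 0.7}, {"tx": 0.175, "ty": 0.95, "tz": 0, "ax": 0, "ay": 0, "az": 0, "claw": 0.7}, {"tx": 0.175, "ty": 0.95, "tz": 0, "ax": 0, "ay": 0, "az": 0, "claw": 0.7}, {"tx": 0.175, "ty": 0.95, "tz": 0, "ax": 0, "ay": 0, "az": 0, "claw": 0.7}, {"tx": 0.175, "ty": 0.95, "tz": 0, "ax": 0, "ay": 0, "az": 0, "claw": 0.7}, {"tx": 0.175, "ty": 0.95, "tz": 0, "ax": 0, "ay": 0, "az": 0, "claw": 0.7}, {"tx": 0.175, "ty": 0.95, "tz": 0, "ax": 0, "ay": 0, "az": 0, "claw": 0.7}, {"tx": 0.175, "ty": 0.95, "tz": 0, "ax": 0, "ay": 0, "az": 0, "claw": 0.7}, {"tx": 0.175, "ty": 0.95, "tz": 0, "ax": 0, "ay": 0, "az": 0, "claw": 0.7}, {"tx": 0.175, "ty": 0.95, "tz": 0, "ax": 0, "ay": 0, "az": 0, "claw": 0.7}, {"tx": 0.175, "ty": 0.95, "tz": 0, "ax": 0, "ay": 0, "az": 0, "claw": 0.7}, {"tx": 0.17, "ty": 0.92, "tz": 0, "ax": 0, "ay": 0, "az": 0, "claw": 0.7}, {"tx": 0, "ty": 0, "tz": 0, "ax": 0, "ay": 0, "az": 0, "claw": 0.7}, {"tx": 0, "ty": 0, "tz": 0, "ax": 0, "ay": 0, "az": 0, "claw": 0.7}]' --newtons 30

```text
t: 13.45
ee_pos: [525.8, 312.6, 221.6]
ee_rot: [[-1.0, 0.007, -0.001], [0.007, 1.0, -0.001], [0.001, -0.001, -1.0]]
ft_force: [0.4, -0.1, 0.4]
grip_width: 0.852
grasp_force: 0.0
```

```bash
sed -i 's/print("  tab".*max().round(1))/print("  tab",len(t),t.mean(0).round(1) if len(t) else "")/' h.py
python3 - <<'E'
from h import *
to(526,312.7,82,-0.4)
c=cap("side");W=world(c);z=W[...,2]
m=near(c,W,526,310,60)&mask(c,100,125,110)&(z<125)
k,l,sta,ce=cv2.connectedComponentsWithStats(m.astype(np.uint8))
for i in range(1,k):
    if sta[i,4]>8: print("blue",sta[i,4],W[l==i].mean(0).round(1),np.percentile(W[l==i],[3,97],axis=0).round(1).tolist())
m=near(c,W,526,310,60)&mask(c,15,35,110)&(z>130);print("notch",W[m].mean(0))
E
```

```text
t 13.45 tcp [525.8 312.6 221.6] yaw -0.41 tilt [-0.0006 -0.0006] F [ 0.4 -0.1  0.4] w 0.852 gf 0.0
delta units tx,ty,tz [-0.01  0.01  5.58] az -0.0
blue 23 [524.9 294.3 108. ] [[515.8, 288.2, 89.0], [535.0, 313.0, 114.4]]
blue 20 [522.  346.6  37.4] [[515.8, 343.9, 28.0], [529.4, 349.4, 45.5]]
blue 57 [525.9 279.9  34.5] [[515.3, 273.4, 6.2], [537.7, 307.0, 47.7]]
notch [527.18208301 311.71271993 142.55955183]
```

Emit:
jog_arm --steps '[{"tx": 0, "ty": 0, "tz": 0.95, "ax": 0, "ay": 0, "az": 0, "claw": 0.7}, {"tx": 0, "ty": 0, "tz": 0.95, "ax": 0, "ay": 0, "az": 0, "claw": 0.7}, {"tx": 0, "ty": 0, "tz": 0.95, "ax": 0, "ay": 0, "az": 0, "claw": 0.7}, {"tx": 0, "ty": 0, "tz": 0.95, "ax": 0, "ay": 0, "az": 0, "claw": 0.7}, {"tx": 0, "ty": 0, "tz": 0.95, "ax": 0, "ay": 0, "az": 0, "claw": 0.7}, {"tx": 0, "ty": 0, "tz": 0.95, "ax": 0, "ay": 0, "az": 0, "claw": 0.7}, {"tx": 0, "ty": 0, "tz": 0, "ax": 0, "ay": 0, "az": 0, "claw": 0.3}, {"tx": 0, "ty": 0, "tz": 0, "ax": 0, "ay": 0, "az": 0, "claw": 0.15}, {"tx": 0, "ty": 0, "tz": 0, "ax": 0, "ay": 0, "az": 0, "claw": 0.04}, {"tx": 0, "ty": 0, "tz": 0, "ax": 0, "ay": 0, "az": 0, "claw": 0.04}, {"tx": 0, "ty": 0, "tz": 0, "ax": 0, "ay": 0, "az": 0, "claw": 0.04}, {"tx": 0, "ty": 0, "tz": 0, "ax": 0, "ay": 0, "az": 0, "claw": 0.04}]' --newtons 40

```text
t: 15.0
ee_pos: [526.6, 312.4, 79.5]
ee_rot: [[-1.0, 0.008, 0.0], [0.008, 1.0, 0.0], [-0.0, 0.0, -1.0]]
ft_force: [-0.4, -0.3, 0.5]
grip_width: 0.522
grasp_force: 8.3
```

Emit:
jog_arm --steps '[{"tx": 0, "ty": 0, "tz": -0.4, "ax": 0, "ay": 0, "az": 0, "claw": 0.04}, {"tx": 0, "ty": 0, "tz": -0.4, "ax": 0, "ay": 0, "az": 0, "claw": 0.04}, {"tx": 0, "ty": 0, "tz": -0.8, "ax": 0, "ay": 0, "az": 0, "claw": 0.04}, {"tx": 0, "ty": 0, "tz": -0.8, "ax": 0, "ay": 0, "az": 0, "claw": 0.04}, {"tx": 0, "ty": 0, "tz": -0.8, "ax": 0, "ay": 0, "az": 0, "claw": 0.04}, {"tx": 0, "ty": 0, "tz": -0.8, "ax": 0, "ay": 0, "az": 0, "claw": 0.04}, {"tx": 0, "ty": 0, "tz": -0.8, "ax": 0, "ay": 0, "az": 0, "claw": 0.04}, {"tx": 0, "ty": 0, "tz": -0.8, "ax": 0, "ay": 0, "az": 0, "claw": 0.04}, {"tx": 0, "ty": 0, "tz": 0, "ax": 0, "ay": 0, "az": 0, "claw": 0.04}, {"tx": 0, "ty": 0, "tz": 0, "ax": 0, "ay": 0, "az": 0, "claw": 0.04}]'

```text
t: 16.25
ee_pos: [526.2, 312.3, 218.9]
ee_rot: [[-1.0, 0.008, -0.001], [0.008, 1.0, -0.0], [0.001, -0.0, -1.0]]
ft_force: [-0.1, 0.1, -1.7]
grip_width: 0.521
grasp_force: 8.3
```

```bash
cat >> h.py <<'E'
def cass(c,W,zs=(10,24),reg=(500,-240,220)):
    for col,(lo,hi,sm) in {"yellow":(20,32,110),"pink":(145,179,50),"blue":(105,125,110),"orange":(6,16,120)}.items():
        m=mask(c,lo,hi,sm)&near(c,W,*reg)&(W[...,2]>zs[0])&(W[...,2]<zs[1])
        k,l,sta,ce=cv2.connectedComponentsWithStats(m.astype(np.uint8))
        for i in range(1,k):
            if sta[i,4]>80: print(" ",col,sta[i,4],"depth",rect(W[l==i]),"ray16",rect(ray(c,np.argwhere(l==i)[:,::-1],16)),"z",np.median(W[l==i][:,2]).round(1))
def tongs(c,W,x,y,zt,r=60):
    m=near(c,W,x,y,r)&mask(c,100,125,110)
    k,l,sta,ce=cv2.connectedComponentsWithStats(m.astype(np.uint8))
    for i in range(1,k):
        if sta[i,4]>8: print("  blue",sta[i,4],W[l==i].mean(0).round(1),np.percentile(W[l==i],[3,97],axis=0).round(1).tolist())
E
python3 - <<'E'
from h import *
s=st();print(s["q"].round(2))
for n in("top","side"):
    c=cap(n);W=world(c);print(n);cass(c,W)
    if n=="side": tongs(c,W,526,312,0); save(c,"tg.png")
E
```

```text
t 16.25 tcp [526.2 312.3 218.9] yaw -0.48 tilt [-0.0005 -0.0002] F [-0.1  0.1 -1.7] w 0.521 gf 8.3
[ 0.35  0.38  1.4   0.    1.37 -1.21]
top
  yellow 192 depth [ 565.3 -363.5   61.1   27.4  -72.6] ray16 [ 565.4 -363.7   61.    27.3  -72.7] z 16.8
  pink 205 depth [ 449.2 -235.2   57.4   29.   -32.7] ray16 [ 449.  -235.3   57.3   28.8  -32.8] z 16.7
  blue 179 depth [ 563.9 -250.8   56.6   27.2   70.5] ray16 [ 563.7 -250.9   56.8   26.2   70.3] z 16.9
side
  yellow 382 depth [ 564.2 -365.6   60.    30.   -71.4] ray16 [ 563.1 -365.9   60.4   31.5  -71. ] z 17.2
  pink 345 depth [ 448.4 -236.9   59.3   32.   -31.6] ray16 [ 447.9 -237.6   59.1   33.1  -32.4] z 17.2
  blue 272 depth [ 563.3 -251.9   61.6   28.2   70.7] ray16 [ 562.5 -253.2   63.7   29.    70.9] z 17.2
  blue 25 [521.3 338.5 172.2] [[515.5, 335.3, 162.5], [527.9, 341.7, 181.6]]
  blue 53 [524.7 282.4 174.5] [[515.3, 279.0, 163.7], [534.0, 286.8, 185.5]]
```

View pics/tg.png

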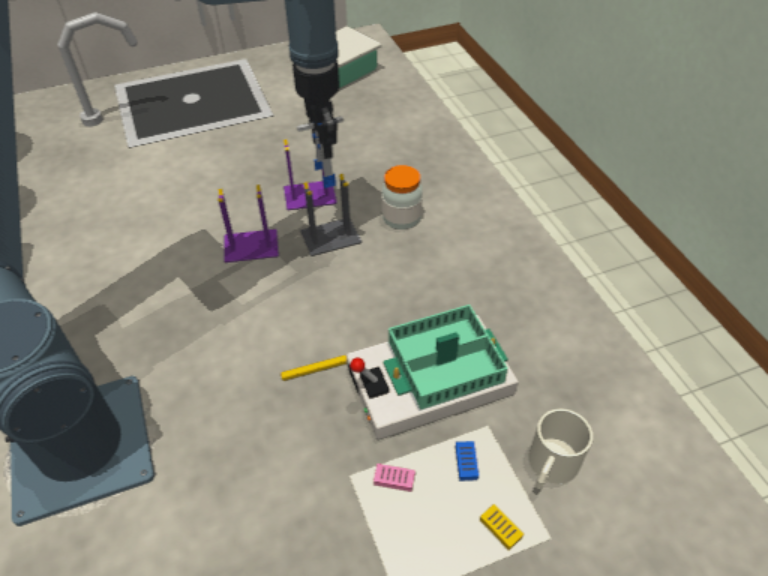

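Emit:
jog_arm --steps '[{"tx": 0.15, "ty": -1, "tz": 0, "ax": 0, "ay": 0, "az": 0, "claw": 0.04}, {"tx": 0.15, "ty": -1, "tz": 0, "ax": 0, "ay": 0, "az": 0, "claw": 0.04}, {"tx": 0.15, "ty": -1, "tz": 0, "ax": 0, "ay": 0, "az": 0, "claw": 0.04}, {"tx": 0.15, "ty": -1, "tz": 0, "ax": 0, "ay": 0, "az": 0, "claw": 0.04}, {"tx": 0.15, "ty": -1, "tz": 0, "ax": 0, "ay": 0, "az": 0, "claw": 0.04}, {"tx": 0.15, "ty": -1, "tz": 0, "ax": 0, "ay": 0, "az": 0, "claw": 0.04}, {"tx": 0.15, "ty": -1, "tz": 0, "ax": 0, "ay": 0, "az": 0, "claw": 0.04}, {"tx": 0.15, "ty": -1, "tz": 0, "ax": 0, "ay": 0, "az": 0, "claw": 0.04}, {"tx": 0.15, "ty": -1, "tz": 0, "ax": 0, "ay": 0, "az": 0, "claw": 0.04}, {"tx": 0.15, "ty": -1, "tz": 0, "ax": 0, "ay": 0, "az": 0, "claw": 0.04}, {"tx": 0.15, "ty": -1, "tz": 0, "ax": 0, "ay": 0, "az": 0, "claw": 0.04}, {"tx": 0.15, "ty": -1, "tz": 0, "ax": 0, "ay": 0, "az": 0, "claw": 0.04}, {"tx": 0.15, "ty": -1, "tz": 0, "ax": 0, "ay": 0, "az": 0, "claw": 0.04}, {"tx": 0.15, "ty": -1, "tz": 0, "ax": 0, "ay": 0, "az": 0, "claw": 0.04}, {"tx": 0.15, "ty": -1, "tz": 0, "ax": 0, "ay": 0, "az": 0, "claw": 0.04}, {"tx": 0.15, "ty": -1, "tz": 0, "ax": 0, "ay": 0, "az": 0, "claw": 0.04}, {"tx": 0.15, "ty": -1, "tz": 0, "ax": 0, "ay": 0, "az": 0, "claw": 0.04}, {"tx": 0.15, "ty": -1, "tz": 0, "ax": 0, "ay": 0, "az": 0, "claw": 0.04}, {"tx": 0.15, "ty": -1, "tz": 0, "ax": 0, "ay": 0, "az": 0, "claw": 0.04}, {"tx": 0.08, "ty": -1, "tz": 0, "ax": 0, "ay": 0, "az": 0, "claw": 0.04}]'

```text
t: 18.85
ee_pos: [448.5, -187.5, 218.5]
ee_rot: [[-1.0, 0.008, -0.001], [0.008, 1.0, 0.001], [0.001, 0.001, -1.0]]
ft_force: [1.0, -0.9, -1.0]
grip_width: 0.518
grasp_force: 8.3
```

Emit:
jog_arm --steps '[{"tx": 0, "ty": -1, "tz": 0, "ax": 0, "ay": 0, "az": 0, "claw": 0.04}, {"tx": 0, "ty": -0.95, "tz": 0, "ax": 0, "ay": 0, "az": 0, "claw": 0.04}, {"tx": 0, "ty": 0, "tz": 0, "ax": 0, "ay": 0, "az": 0.8, "claw": 0.04}, {"tx": 0, "ty": 0, "tz": 0, "ax": 0, "ay": 0, "az": 0.8, "claw": 0.04}, {"tx": 0, "ty": 0, "tz": 0, "ax": 0, "ay": 0, "az": 0.8, "claw": 0.04}, {"tx": 0, "ty": 0, "tz": 0, "ax": 0, "ay": 0, "az": 0.8, "claw": 0.04}, {"tx": 0, "ty": 0, "tz": 0, "ax": 0, "ay": 0, "az": 0.8, "claw": 0.04}, {"tx": 0, "ty": 0, "tz": 0, "ax": 0, "ay": 0, "az": 0.8, "claw": 0.04}, {"tx": 0, "ty": 0, "tz": 0, "ax": 0, "ay": 0, "az": 0.8, "claw": 0.04}, {"tx": 0, "ty": 0, "tz": 0, "ax": 0, "ay": 0, "az": 0.8, "claw": 0.04}, {"tx": 0, "ty": 0, "tz": 0, "ax": 0, "ay": 0, "az": 0, "claw": 0.04}, {"tx": 0, "ty": 0, "tz": 0, "ax": 0, "ay": 0, "az": 0, "claw": 0.04}]'

```text
t: 20.35
ee_pos: [448.6, -235.6, 218.9]
ee_rot: [[-0.844, 0.536, -0.001], [0.536, 0.844, 0.001], [0.001, 0.0, -1.0]]
ft_force: [-0.4, 1.0, -1.4]
grip_width: 0.521
grasp_force: 8.3
```

```bash
python3 - <<'E'
from h import *
to(448.7,-236,65,-32.5)
for n in("top","side"):
    c=cap(n);W=world(c);print(n);cass(c,W);tongs(c,W,448,-236,0)
E
```

```text
t 20.35 tcp [ 448.6 -235.6  218.9] yaw -32.40 tilt [-0.0007  0.0006] F [-0.4  1.  -1.4] w 0.521 gf 8.3
delta units tx,ty,tz [-0.02 -0.01  6.16] az 0.02
top
  yellow 194 depth [ 565.5 -364.2   60.3   27.3  -72.9] ray16 [ 565.4 -363.7   61.    27.3  -72.7] z 16.6
  pink 204 depth [ 448.2 -235.7   57.2   30.7  -33.1] ray16 [ 448.4 -235.6   57.7   30.3  -33.3] z 16.6
  blue 178 depth [ 563.4 -250.4   56.8   26.7   69.9] ray16 [ 563.7 -250.9   56.8   26.2   70.3] z 16.8
side
  yellow 384 depth [ 564.1 -365.4   60.6   30.8  -70.9] ray16 [ 563.3 -365.7   60.2   30.9  -71. ] z 17.2
  pink 345 depth [ 448.4 -236.8   59.5   31.8  -34.8] ray16 [ 448.  -237.7   59.3   33.6  -33.5] z 17.1
  blue 266 depth [ 563.5 -252.1   60.7   28.2   71.1] ray16 [ 563.  -252.2   61.6   28.8   70.9] z 17.0
  blue 15 [ 465.1 -227.   191.5] [[443.4, -268.8, 165.9], [471.6, -214.7, 267.6]]
  blue 82 [ 432.7 -259.6  174.8] [[424.1, -265.8, 162.4], [441.3, -253.1, 186.3]]
```

Emit:
jog_arm --steps '[{"tx": -0.02, "ty": -0.01, "tz": 0.88, "ax": 0, "ay": 0, "az": 0.08, "claw": 0.04}, {"tx": 0, "ty": 0, "tz": 0.88, "ax": 0, "ay": 0, "az": 0, "claw": 0.04}, {"tx": 0, "ty": 0, "tz": 0.88, "ax": 0, "ay": 0, "az": 0, "claw": 0.04}, {"tx": 0, "ty": 0, "tz": 0.88, "ax": 0, "ay": 0, "az": 0, "claw": 0.04}, {"tx": 0, "ty": 0, "tz": 0.88, "ax": 0, "ay": 0, "az": 0, "claw": 0.04}, {"tx": 0, "ty": 0, "tz": 0.88, "ax": 0, "ay": 0, "az": 0, "claw": 0.04}, {"tx": 0, "ty": 0, "tz": 0.87, "ax": 0, "ay": 0, "az": 0, "claw": 0.04}, {"tx": 0, "ty": 0, "tz": 0, "ax": 0, "ay": 0, "az": 0, "claw": 0.04}, {"tx": 0, "ty": 0, "tz": 0, "ax": 0, "ay": 0, "az": 0, "claw": -0.05}, {"tx": 0, "ty": 0, "tz": 0, "ax": 0, "ay": 0, "az": 0, "claw": -0.1}, {"tx": 0, "ty": 0, "tz": 0, "ax": 0, "ay": 0, "az": 0, "claw": -0.2}, {"tx": 0, "ty": 0, "tz": 0, "ax": 0, "ay": 0, "az": 0, "claw": -0.3}, {"tx": 0, "ty": 0, "tz": 0, "ax": 0, "ay": 0, "az": 0, "claw": -0.3}, {"tx": 0, "ty": 0, "tz": 0, "ax": 0, "ay": 0, "az": 0, "claw": -0.3}]' --newtons 45

```text
t: 22.2
ee_pos: [449.8, -236.8, 66.7]
ee_rot: [[-0.84, 0.543, 0.002], [0.543, 0.84, -0.002], [-0.002, -0.0, -1.0]]
ft_force: [-0.5, 0.0, 6.4]
grip_width: 0.421
grasp_force: 44.9
```

Emit:
jog_arm --steps '[{"tx": 0, "ty": 0, "tz": -0.3, "ax": 0, "ay": 0, "az": 0, "claw": -0.3}, {"tx": 0, "ty": 0, "tz": -0.9, "ax": 0, "ay": 0, "az": 0, "claw": -0.3}, {"tx": 0, "ty": 0, "tz": -0.9, "ax": 0, "ay": 0, "az": 0, "claw": -0.3}, {"tx": 0, "ty": 0, "tz": -0.9, "ax": 0, "ay": 0, "az": 0, "claw": -0.3}, {"tx": 0, "ty": 0, "tz": -0.9, "ax": 0, "ay": 0, "az": 0, "claw": -0.3}, {"tx": 0, "ty": 0, "tz": -0.9, "ax": 0, "ay": 0, "az": 0, "claw": -0.3}, {"tx": 0, "ty": 0, "tz": 0, "ax": 0, "ay": 0, "az": -0.8, "claw": -0.3}, {"tx": 0, "ty": 0, "tz": 0, "ax": 0, "ay": 0, "az": -0.8, "claw": -0.3}, {"tx": 0, "ty": 0, "tz": 0, "ax": 0, "ay": 0, "az": -0.8, "claw": -0.3}, {"tx": 0, "ty": 0, "tz": 0, "ax": 0, "ay": 0, "az": -0.8, "claw": -0.3}, {"tx": 0, "ty": 0, "tz": 0, "ax": 0, "ay": 0, "az": -0.8, "claw": -0.3}, {"tx": 0, "ty": 0, "tz": 0, "ax": 0, "ay": 0, "az": -0.8, "claw": -0.3}, {"tx": 0, "ty": 0, "tz": 0, "ax": 0, "ay": 0, "az": -0.8, "claw": -0.3}, {"tx": 0, "ty": 0, "tz": 0, "ax": 0, "ay": 0, "az": -0.8, "claw": -0.3}, {"tx": 0, "ty": 0, "tz": 0, "ax": 0, "ay": 0, "az": 0, "claw": -0.3}, {"tx": 0, "ty": 0, "tz": 0, "ax": 0, "ay": 0, "az": 0, "claw": -0.3}]'

```text
t: 24.2
ee_pos: [448.9, -236.1, 185.6]
ee_rot: [[-1.0, 0.017, -0.0], [0.017, 1.0, 0.0], [0.0, 0.0, -1.0]]
ft_force: [0.0, -0.2, -1.1]
grip_width: 0.419
grasp_force: 45.2
```

```bash
python3 - <<'E'
from h import *
to(560.9,-126.1,190,-0.95)
c=cap("side");W=world(c);cass(c,W);cass(c,W,(90,190));tongs(c,W,448,-236,0)
cv2.imwrite("pics/p1.png",cv2.resize(c["image"][200:384,180:400,::-1],None,fx=3,fy=3))
E
```

```text
t 24.20 tcp [ 448.9 -236.1  185.6] yaw -0.95 tilt [-0.0002  0.0002] F [ 0.  -0.2 -1.1] w 0.419 gf 45.2
delta units tx,ty,tz [-4.41  4.47 -0.18] az -0.0
  yellow 383 depth [ 564.1 -365.1   60.8   30.4  -70.8] ray16 [ 563.1 -365.8   60.2   31.3  -71. ] z 17.2
  blue 268 depth [ 563.1 -252.1   62.3   28.5   71.8] ray16 [ 562.6 -252.9   63.2   29.    70.9] z 17.5
  pink 203 depth [ 433.7 -236.2   32.6   31.    88.6] ray16 [ 456.1 -177.1   42.    37.3   87.9] z 135.7
  blue 10 [ 438.8 -247.5  209.5] [[437.1, -254.3, 173.9], [445.2, -229.0, 217.5]]
  blue 16 [ 443.3 -220.3  144.3] [[438.7, -222.0, 138.9], [450.2, -216.2, 151.2]]
  blue 66 [ 447.8 -254.7  141. ] [[437.4, -256.3, 128.3], [459.0, -252.6, 152.5]]
```

View pics/p1.png

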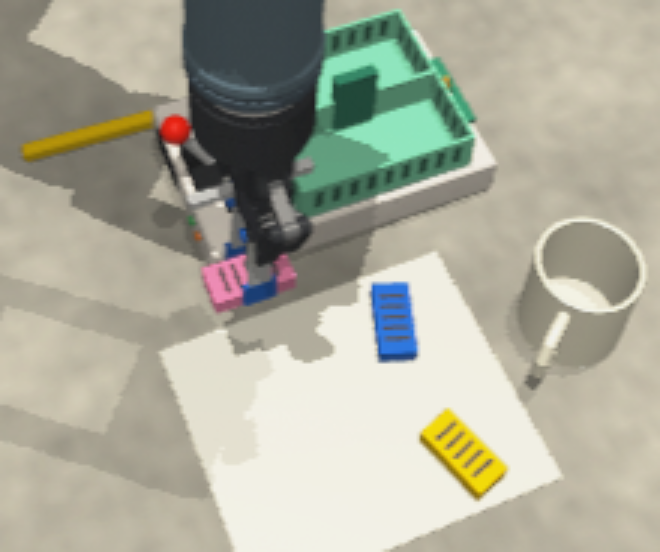

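Emit:
jog_arm --steps '[{"tx": -0.74, "ty": 0.745, "tz": 0, "ax": 0, "ay": 0, "az": 0, "claw": -0.3}, {"tx": -0.74, "ty": 0.745, "tz": 0, "ax": 0, "ay": 0, "az": 0, "claw": -0.3}, {"tx": -0.74, "ty": 0.745, "tz": 0, "ax": 0, "ay": 0, "az": 0, "claw": -0.3}, {"tx": -0.73, "ty": 0.745, "tz": 0, "ax": 0, "ay": 0, "az": 0, "claw": -0.3}, {"tx": -0.73, "ty": 0.745, "tz": 0, "ax": 0, "ay": 0, "az": 0, "claw": -0.3}, {"tx": -0.73, "ty": 0.745, "tz": 0, "ax": 0, "ay": 0, "az": 0, "claw": -0.3}, {"tx": 0, "ty": 0, "tz": 0, "ax": 0, "ay": 0, "az": 0, "claw": -0.3}, {"tx": 0, "ty": 0, "tz": 0.65, "ax": 0, "ay": 0, "az": 0, "claw": -0.3}, {"tx": 0, "ty": 0, "tz": 0.65, "ax": 0, "ay": 0, "az": 0, "claw": -0.3}, {"tx": 0, "ty": 0, "tz": 0.65, "ax": 0, "ay": 0, "az": 0, "claw": -0.3}, {"tx": 0, "ty": 0, "tz": 0.65, "ax": 0, "ay": 0, "az": 0, "claw": -0.3}, {"tx": 0, "ty": 0, "tz": 0, "ax": 0, "ay": 0, "az": 0, "claw": -0.3}]'

```text
t: 25.75
ee_pos: [559.7, -125.8, 118.5]
ee_rot: [[-1.0, 0.016, -0.004], [0.016, 1.0, 0.002], [0.004, 0.001, -1.0]]
ft_force: [0.1, -0.1, -1.8]
grip_width: 0.426
grasp_force: 45.3
```

Emit:
jog_arm --steps '[{"tx": 0, "ty": 0, "tz": 0, "ax": 0, "ay": 0, "az": 0, "claw": -0.1}, {"tx": 0, "ty": 0, "tz": 0, "ax": 0, "ay": 0, "az": 0, "claw": -0.05}, {"tx": 0, "ty": 0, "tz": 0, "ax": 0, "ay": 0, "az": 0, "claw": -0.05}, {"tx": 0, "ty": 0, "tz": 0, "ax": 0, "ay": 0, "az": 0, "claw": -0.05}, {"tx": 0, "ty": 0, "tz": -0.4, "ax": 0, "ay": 0, "az": 0, "claw": -0.05}, {"tx": 0, "ty": 0, "tz": -0.8, "ax": 0, "ay": 0, "az": 0, "claw": -0.05}, {"tx": 0, "ty": 0, "tz": -0.8, "ax": 0, "ay": 0, "az": 0, "claw": -0.05}, {"tx": 0, "ty": 0, "tz": -0.8, "ax": 0, "ay": 0, "az": 0, "claw": -0.05}, {"tx": 0, "ty": 0, "tz": -0.8, "ax": 0, "ay": 0, "az": 0, "claw": 0.04}, {"tx": 0, "ty": 0, "tz": 0, "ax": 0, "ay": 0, "az": 0, "claw": 0.04}, {"tx": 0, "ty": 0, "tz": 0, "ax": 0, "ay": 0, "az": 0, "claw": 0.04}]'

```text
t: 27.12
ee_pos: [560.7, -126.0, 210.2]
ee_rot: [[-1.0, 0.015, -0.0], [0.015, 1.0, 0.0], [0.0, 0.0, -1.0]]
ft_force: [0.0, 0.2, -1.1]
grip_width: 0.518
grasp_force: 8.3
```

```bash
python3 - <<'E'
from h import *
to(563.5,-251.7,205,-109.3)
for n in("top","side"):
    c=cap(n);W=world(c);print(n);cass(c,W);cass(c,W,(55,90));tongs(c,W,560,-126,0)
basket()
E
```

```text
t 27.12 tcp [ 560.7 -126.   210.2] yaw -0.88 tilt [-0.0004  0.0002] F [ 0.   0.2 -1.1] w 0.518 gf 8.3
delta units tx,ty,tz [-0.19 -5.02  0.21] az 21.68
top
  blue 179 depth [ 564.1 -250.3   57.1   27.1   70.4] ray16 [ 564.3 -250.7   57.6   27.1   70.3] z 17.2
side
  yellow 386 depth [ 563.8 -365.3   60.9   30.9  -70.6] ray16 [ 563.4 -365.6   60.1   31.6  -70.1] z 17.0
  blue 269 depth [ 563.6 -251.2   62.2   28.3   70.8] ray16 [ 562.6 -253.1   63.5   29.    70.9] z 17.4
  pink 270 depth [ 556.5 -128.4   63.8   36.8    5.5] ray16 [ 5.764e+02 -9.840e+01  5.970e+01  3.550e+01 -3.000e-01] z 66.2
  blue 10 [ 552.4 -115.9  272.7] [[544.4, -135.0, 254.0], [557.8, -100.1, 297.5]]
  blue 10 [ 550.8 -109.   236.4] [[549.3, -111.8, 229.3], [553.3, -104.0, 240.5]]
  blue 57 [ 558.7 -106.1  175.7] [[548.7, -145.4, 154.3], [571.6, -96.8, 241.4]]
  blue 83 [ 559.5 -155.   165.6] [[548.8, -157.7, 153.8], [571.8, -151.0, 177.1]]
top rim 234 [598.7 -84.5 150.2 131.8  -1.6] 85.50526069608284
  tab 47 [596.6 -88.1 111.2]
  flange z 161 51.66812848088611
side rim 536 [599.3 -91.3 152.1 146.8  -1. ] 85.16761341024201
  tab 45 [605.8 -93.4 111.1]
  flange z 214 52.55460732659715
```

Emit:
jog_arm --steps '[{"tx": -0.19, "ty": -1, "tz": 0, "ax": 0, "ay": 0, "az": 0, "claw": 0.04}, {"tx": 0, "ty": -1, "tz": 0, "ax": 0, "ay": 0, "az": 0, "claw": 0.04}, {"tx": 0, "ty": -1, "tz": 0, "ax": 0, "ay": 0, "az": 0, "claw": 0.04}, {"tx": 0, "ty": -1, "tz": 0, "ax": 0, "ay": 0, "az": 0, "claw": 0.04}, {"tx": 0, "ty": -1, "tz": 0, "ax": 0, "ay": 0, "az": 0, "claw": 0.04}, {"tx": 0, "ty": 0, "tz": 0, "ax": 0, "ay": 0, "az": 1, "claw": 0.04}, {"tx": 0, "ty": 0, "tz": 0, "ax": 0, "ay": 0, "az": 1, "claw": 0.04}, {"tx": 0, "ty": 0, "tz": 0, "ax": 0, "ay": 0, "az": 1, "claw": 0.04}, {"tx": 0, "ty": 0, "tz": 0, "ax": 0, "ay": 0, "az": 1, "claw": 0.04}, {"tx": 0, "ty": 0, "tz": 0, "ax": 0, "ay": 0, "az": 1, "claw": 0.04}, {"tx": 0, "ty": 0, "tz": 0, "ax": 0, "ay": 0, "az": 1, "claw": 0.04}, {"tx": 0, "ty": 0, "tz": 0, "ax": 0, "ay": 0, "az": 1, "claw": 0.04}, {"tx": 0, "ty": 0, "tz": 0, "ax": 0, "ay": 0, "az": 1, "claw": 0.04}, {"tx": 0, "ty": 0, "tz": 0, "ax": 0, "ay": 0, "az": 1, "claw": 0.04}, {"tx": 0, "ty": 0, "tz": 0, "ax": 0, "ay": 0, "az": 1, "claw": 0.04}, {"tx": 0, "ty": 0, "tz": 0, "ax": 0, "ay": 0, "az": 1, "claw": 0.04}, {"tx": 0, "ty": 0, "tz": 0, "ax": 0, "ay": 0, "az": 1, "claw": 0.04}, {"tx": 0, "ty": 0, "tz": 0, "ax": 0, "ay": 0, "az": 1, "claw": 0.04}, {"tx": 0, "ty": 0, "tz": 0, "ax": 0, "ay": 0, "az": 1, "claw": 0.04}, {"tx": 0, "ty": 0, "tz": 0, "ax": 0, "ay": 0, "az": 1, "claw": 0.04}]'

```text
t: 29.82
ee_pos: [563.8, -252.3, 210.4]
ee_rot: [[-0.241, 0.971, -0.0], [0.971, 0.241, -0.0], [-0.0, -0.0, -1.0]]
ft_force: [-0.3, -0.8, -0.9]
grip_width: 0.52
grasp_force: 8.3
```

Emit:
jog_arm --steps '[{"tx": 0, "ty": 0, "tz": 0, "ax": 0, "ay": 0, "az": 1, "claw": 0.04}, {"tx": 0, "ty": 0, "tz": 0, "ax": 0, "ay": 0, "az": 1, "claw": 0.04}, {"tx": 0, "ty": 0, "tz": 0, "ax": 0, "ay": 0, "az": 1, "claw": 0.04}, {"tx": 0, "ty": 0, "tz": 0, "ax": 0, "ay": 0, "az": 1, "claw": 0.04}, {"tx": 0, "ty": 0, "tz": 0, "ax": 0, "ay": 0, "az": 1, "claw": 0.04}, {"tx": 0, "ty": 0, "tz": 0, "ax": 0, "ay": 0, "az": 1, "claw": 0.04}, {"tx": 0, "ty": 0, "tz": 0, "ax": 0, "ay": 0, "az": 0.7, "claw": 0.04}, {"tx": 0, "ty": 0, "tz": 0, "ax": 0, "ay": 0, "az": 0, "claw": 0.04}, {"tx": 0, "ty": 0, "tz": 0, "ax": 0, "ay": 0, "az": 0, "claw": 0.04}]'

```text
t: 30.95
ee_pos: [563.8, -251.7, 210.5]
ee_rot: [[0.331, 0.944, -0.0], [0.944, -0.331, 0.0], [-0.0, -0.0, -1.0]]
ft_force: [-0.3, -0.9, -0.3]
grip_width: 0.518
grasp_force: 8.3
```

```bash
python3 - <<'E'
from h import *
to(563.5,-251.5,65,-109.4)
for n in("top","side"):
    c=cap(n);W=world(c);print(n);cass(c,W);tongs(c,W,563,-251,0)
E
```

```text
t 30.95 tcp [ 563.8 -251.7  210.5] yaw -109.32 tilt [-0.0001  0.    ] F [-0.3 -0.9 -0.3] w 0.518 gf 8.3
delta units tx,ty,tz [ 0.   -0.02  5.82] az 0.02
top
  blue 171 depth [ 563.9 -251.3   56.6   26.3   70.7] ray16 [ 564.1 -251.2   57.1   25.3   70.3] z 16.9
  blue 184 [ 562.3 -249.1   27.4] [[539.8, -274.4, 13.8], [580.2, -225.8, 167.6]]
side
  yellow 380 depth [ 563.9 -365.5   60.1   30.5  -71. ] ray16 [ 563.4 -365.8   60.4   30.8  -71. ] z 17.2
  blue 269 depth [ 563.5 -252.2   62.8   28.4   70.7] ray16 [ 562.6 -253.3   64.1   28.8   70.9] z 17.0
  blue 108 [ 569.8 -259.7  260. ] [[552.3, -268.3, 233.8], [586.5, -249.3, 287.4]]
  blue 36 [ 543.9 -253.2  242.8] [[538.9, -257.1, 234.5], [548.5, -243.9, 263.9]]
  blue 32 [ 536.2 -244.4  165.3] [[533.1, -253.4, 154.0], [540.0, -230.9, 177.6]]
  blue 14 [ 587.1 -266.8  165. ] [[584.7, -270.7, 151.4], [589.9, -261.1, 177.4]]
  blue 283 [ 561.8 -254.8   16.5] [[544.0, -281.9, 8.7], [580.6, -224.7, 20.3]]
```

Emit:
jog_arm --steps '[{"tx": 0, "ty": -0.02, "tz": 0.82, "ax": 0, "ay": 0, "az": 0, "claw": 0.04}, {"tx": 0, "ty": 0, "tz": 0.82, "ax": 0, "ay": 0, "az": 0, "claw": 0.04}, {"tx": 0, "ty": 0, "tz": 0.82, "ax": 0, "ay": 0, "az": 0, "claw": 0.04}, {"tx": 0, "ty": 0, "tz": 0.82, "ax": 0, "ay": 0, "az": 0, "claw": 0.04}, {"tx": 0, "ty": 0, "tz": 0.82, "ax": 0, "ay": 0, "az": 0, "claw": 0.04}, {"tx": 0, "ty": 0, "tz": 0.82, "ax": 0, "ay": 0, "az": 0, "claw": 0.04}, {"tx": 0, "ty": 0, "tz": 0.82, "ax": 0, "ay": 0, "az": 0, "claw": 0.04}, {"tx": 0, "ty": 0, "tz": 0, "ax": 0, "ay": 0, "az": 0, "claw": 0.04}, {"tx": 0, "ty": 0, "tz": 0, "ax": 0, "ay": 0, "az": 0, "claw": -0.05}, {"tx": 0, "ty": 0, "tz": 0, "ax": 0, "ay": 0, "az": 0, "claw": -0.1}, {"tx": 0, "ty": 0, "tz": 0, "ax": 0, "ay": 0, "az": 0, "claw": -0.2}, {"tx": 0, "ty": 0, "tz": 0, "ax": 0, "ay": 0, "az": 0, "claw": -0.3}, {"tx": 0, "ty": 0, "tz": 0, "ax": 0, "ay": 0, "az": 0, "claw": -0.3}, {"tx": 0, "ty": 0, "tz": 0, "ax": 0, "ay": 0, "az": 0, "claw": -0.3}]' --newtons 45

```text
t: 32.8
ee_pos: [564.0, -251.5, 68.3]
ee_rot: [[0.332, 0.943, 0.002], [0.943, -0.332, -0.001], [-0.001, 0.002, -1.0]]
ft_force: [-1.8, -0.1, 5.9]
grip_width: 0.429
grasp_force: 44.9
```

Emit:
jog_arm --steps '[{"tx": 0, "ty": 0, "tz": -0.3, "ax": 0, "ay": 0, "az": 0, "claw": -0.3}, {"tx": 0, "ty": 0, "tz": -0.9, "ax": 0, "ay": 0, "az": 0, "claw": -0.3}, {"tx": 0, "ty": 0, "tz": -0.9, "ax": 0, "ay": 0, "az": 0, "claw": -0.3}, {"tx": 0, "ty": 0, "tz": -0.9, "ax": 0, "ay": 0, "az": 0, "claw": -0.3}, {"tx": 0, "ty": 0, "tz": -0.9, "ax": 0, "ay": 0, "az": 0, "claw": -0.3}, {"tx": 0, "ty": 0, "tz": -0.9, "ax": 0, "ay": 0, "az": 0, "claw": -0.3}, {"tx": 0, "ty": 0, "tz": -0.2, "ax": 0, "ay": 0, "az": 0, "claw": -0.3}, {"tx": 0, "ty": 0, "tz": 0, "ax": 0, "ay": 0, "az": -1, "claw": -0.3}, {"tx": 0, "ty": 0, "tz": 0, "ax": 0, "ay": 0, "az": -1, "claw": -0.3}, {"tx": 0, "ty": 0, "tz": 0, "ax": 0, "ay": 0, "az": -1, "claw": -0.3}, {"tx": 0, "ty": 0, "tz": 0, "ax": 0, "ay": 0, "az": -0.7, "claw": -0.3}, {"tx": 0, "ty": 0, "tz": 0, "ax": 0, "ay": 0, "az": 0, "claw": -0.3}]'

```text
t: 34.3
ee_pos: [562.8, -250.7, 190.9]
ee_rot: [[0.016, 1.0, -0.002], [1.0, -0.016, 0.001], [0.001, -0.002, -1.0]]
ft_force: [-0.0, 0.2, -1.9]
grip_width: 0.425
grasp_force: 45.2
```

```bash
python3 - <<'E'
from h import *
to(633,-127,190,-90.95)
c=cap("side");W=world(c);cass(c,W);cass(c,W,(90,190));cass(c,W,(55,90))
cv2.imwrite("pics/p2.png",cv2.resize(c["image"][170:354,200:420,::-1],None,fx=3,fy=3))
E
```

```text
t 34.30 tcp [ 562.8 -250.7  190.9] yaw -90.91 tilt [-0.0016  0.0012] F [-0.   0.2 -1.9] w 0.425 gf 45.2
delta units tx,ty,tz [4.99 2.73 0.04] az 0.01
  yellow 384 depth [ 564.2 -365.4   60.2   31.4  -70.3] ray16 [ 563.1 -365.9   60.4   31.5  -71. ] z 17.4
  blue 338 depth [ 562.6 -252.2   59.6   37.2  -89.2] ray16 [ 609.2 -193.9   73.1   51.4   85.3] z 140.1
  pink 196 depth [ 548.1 -129.2   51.5   38.1    8.7] ray16 [ 5.683e+02 -9.890e+01  4.370e+01  3.640e+01 -2.000e-01] z 66.8
```

View pics/p2.png

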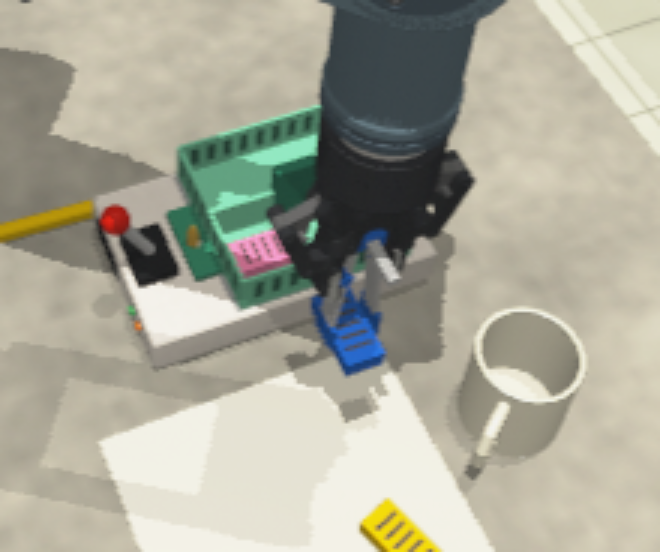

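Emit:
jog_arm --steps '[{"tx": 0, "ty": 0, "tz": 0, "ax": 0, "ay": 0, "az": -1, "claw": -0.3}, {"tx": 0, "ty": 0, "tz": 0, "ax": 0, "ay": 0, "az": -1, "claw": -0.3}, {"tx": 0, "ty": 0, "tz": 0, "ax": 0, "ay": 0, "az": -1, "claw": -0.3}, {"tx": 0, "ty": 0, "tz": 0, "ax": 0, "ay": 0, "az": -1, "claw": -0.3}, {"tx": 0, "ty": 0, "tz": 0, "ax": 0, "ay": 0, "az": -1, "claw": -0.3}, {"tx": 0, "ty": 0, "tz": 0, "ax": 0, "ay": 0, "az": -1, "claw": -0.3}, {"tx": 0, "ty": 0, "tz": 0, "ax": 0, "ay": 0, "az": -1, "claw": -0.3}, {"tx": 0, "ty": 0, "tz": 0, "ax": 0, "ay": 0, "az": -1, "claw": -0.3}, {"tx": 0, "ty": 0, "tz": 0, "ax": 0, "ay": 0, "az": -1, "claw": -0.3}, {"tx": 0, "ty": 0, "tz": 0, "ax": 0, "ay": 0, "az": -1, "claw": -0.3}, {"tx": 0, "ty": 0, "tz": 0, "ax": 0, "ay": 0, "az": -1, "claw": -0.3}, {"tx": 0, "ty": 0, "tz": 0, "ax": 0, "ay": 0, "az": -1, "claw": -0.3}, {"tx": 0, "ty": 0, "tz": 0, "ax": 0, "ay": 0, "az": -1, "claw": -0.3}, {"tx": 0, "ty": 0, "tz": 0, "ax": 0, "ay": 0, "az": -1, "claw": -0.3}, {"tx": 0, "ty": 0, "tz": 0, "ax": 0, "ay": 0, "az": -1, "claw": -0.3}, {"tx": 0, "ty": 0, "tz": 0, "ax": 0, "ay": 0, "az": -1, "claw": -0.3}, {"tx": 0, "ty": 0, "tz": 0, "ax": 0, "ay": 0, "az": -1, "claw": -0.3}, {"tx": 0, "ty": 0, "tz": 0, "ax": 0, "ay": 0, "az": -1, "claw": -0.3}, {"tx": 0, "ty": 0, "tz": 0, "ax": 0, "ay": 0, "az": 0, "claw": -0.3}]'

```text
t: 36.72
ee_pos: [563.2, -251.0, 191.7]
ee_rot: [[-1.0, 0.017, -0.001], [0.017, 1.0, 0.0], [0.001, 0.0, -1.0]]
ft_force: [0.5, -0.5, -0.9]
grip_width: 0.428
grasp_force: 45.2
```

```bash
python3 - <<'E'
from h import *
to(634,-126.8,122,-0.95)
c=cap("side");W=world(c);cass(c,W);cass(c,W,(90,190))
basket()
E
```

```text
t 36.73 tcp [ 563.2 -251.   191.7] yaw -0.98 tilt [-0.0006  0.0004] F [ 0.5 -0.5 -0.9] w 0.428 gf 45.2
delta units tx,ty,tz [-2.75  5.01  2.79] az -0.01
  yellow 382 depth [ 564.6 -365.2   60.5   30.5  -70.2] ray16 [ 563.3 -365.8   60.4   30.9  -71. ] z 17.4
  blue 340 depth [ 563.6 -252.9   60.4   38.5   -8.5] ray16 [ 607.3 -184.6   70.3   55.3   -1.4] z 140.8
top rim 357 [598.5 -90.6 149.2 143.7  -0.9] 85.31919447472382
  tab 70 [598.1 -89.9 111.4]
  flange z 203 51.841543186795576
side rim 405 [589.8 -90.8 148.4 133.2  89. ] 84.65807181054832
  tab 98 [596.7 -93.  111. ]
  flange z 166 52.15122262849626
```

Emit:
jog_arm --steps '[{"tx": -0.46, "ty": 0.835, "tz": 0, "ax": 0, "ay": 0, "az": 0, "claw": -0.3}, {"tx": -0.46, "ty": 0.835, "tz": 0, "ax": 0, "ay": 0, "az": 0, "claw": -0.3}, {"tx": -0.46, "ty": 0.835, "tz": 0, "ax": 0, "ay": 0, "az": 0, "claw": -0.3}, {"tx": -0.46, "ty": 0.835, "tz": 0, "ax": 0, "ay": 0, "az": 0, "claw": -0.3}, {"tx": -0.46, "ty": 0.835, "tz": 0, "ax": 0, "ay": 0, "az": 0, "claw": -0.3}, {"tx": -0.45, "ty": 0.835, "tz": 0, "ax": 0, "ay": 0, "az": 0, "claw": -0.3}, {"tx": 0, "ty": 0, "tz": 0, "ax": 0, "ay": 0, "az": 0, "claw": -0.3}, {"tx": 0, "ty": 0, "tz": 0.56, "ax": 0, "ay": 0, "az": 0, "claw": -0.3}, {"tx": 0, "ty": 0, "tz": 0.56, "ax": 0, "ay": 0, "az": 0, "claw": -0.3}, {"tx": 0, "ty": 0, "tz": 0.56, "ax": 0, "ay": 0, "az": 0, "claw": -0.3}, {"tx": 0, "ty": 0, "tz": 0.56, "ax": 0, "ay": 0, "az": 0, "claw": -0.3}, {"tx": 0, "ty": 0, "tz": 0.56, "ax": 0, "ay": 0, "az": 0, "claw": -0.3}, {"tx": 0, "ty": 0, "tz": 0, "ax": 0, "ay": 0, "az": 0, "claw": -0.3}]'

```text
t: 38.5
ee_pos: [633.1, -126.6, 120.3]
ee_rot: [[-1.0, 0.015, -0.003], [0.015, 1.0, 0.001], [0.003, 0.001, -1.0]]
ft_force: [-0.1, 0.1, -1.8]
grip_width: 0.421
grasp_force: 45.3
```

Emit:
jog_arm --steps '[{"tx": 0, "ty": 0, "tz": 0, "ax": 0, "ay": 0, "az": 0, "claw": -0.1}, {"tx": 0, "ty": 0, "tz": 0, "ax": 0, "ay": 0, "az": 0, "claw": -0.05}, {"tx": 0, "ty": 0, "tz": 0, "ax": 0, "ay": 0, "az": 0, "claw": -0.05}, {"tx": 0, "ty": 0, "tz": 0, "ax": 0, "ay": 0, "az": 0, "claw": -0.05}, {"tx": 0, "ty": 0, "tz": -0.4, "ax": 0, "ay": 0, "az": 0, "claw": -0.05}, {"tx": 0, "ty": 0, "tz": -0.8, "ax": 0, "ay": 0, "az": 0, "claw": -0.05}, {"tx": 0, "ty": 0, "tz": -0.8, "ax": 0, "ay": 0, "az": 0, "claw": -0.05}, {"tx": 0, "ty": 0, "tz": -0.8, "ax": 0, "ay": 0, "az": 0, "claw": -0.05}, {"tx": 0, "ty": 0, "tz": -0.8, "ax": 0, "ay": 0, "az": 0, "claw": 0.04}, {"tx": 0, "ty": 0, "tz": 0, "ax": 0, "ay": 0, "az": 0, "claw": 0.04}, {"tx": 0, "ty": 0, "tz": 0, "ax": 0, "ay": 0, "az": 0, "claw": 0.04}]'

```text
t: 39.88
ee_pos: [633.7, -126.7, 211.6]
ee_rot: [[-1.0, 0.015, -0.001], [0.015, 1.0, 0.0], [0.001, 0.0, -1.0]]
ft_force: [-0.0, 0.1, -1.6]
grip_width: 0.518
grasp_force: 8.3
```

```bash
python3 - <<'E'
from h import *
to(564.3,-364.7,205,-71.5)
for n in("top","side"):
    c=cap(n);W=world(c);print(n);cass(c,W);cass(c,W,(55,90));tongs(c,W,634,-126,0,50)
basket()
E
```

```text
t 39.88 tcp [ 633.7 -126.7  211.6] yaw -0.87 tilt [-0.0006  0.0002] F [-0.   0.1 -1.6] w 0.518 gf 8.3
delta units tx,ty,tz [ 2.63 -9.56  0.26] az 14.13
top
side
  yellow 384 depth [ 564.2 -365.5   60.1   30.4  -70.7] ray16 [ 563.2 -365.8   60.4   31.3  -71. ] z 17.3
  pink 273 depth [ 556.5 -130.    65.1   39.8    4.1] ray16 [ 5.764e+02 -9.840e+01  5.970e+01  3.560e+01 -2.000e-01] z 66.4
  blue 273 depth [ 635.3 -127.6   60.    31.5   -1.8] ray16 [ 6.539e+02 -9.960e+01  6.620e+01  3.590e+01 -3.000e-01] z 66.3
  blue 21 [ 625.5 -121.2  275.2] [[622.8, -131.5, 261.0], [631.9, -102.7, 279.4]]
  blue 9 [ 623.8 -109.5  237.2] [[622.7, -113.2, 229.4], [625.6, -104.5, 241.4]]
  blue 10 [ 622.9 -143.9  240.7] [[621.6, -147.0, 236.4], [624.5, -140.8, 243.8]]
  blue 45 [ 631.4 -100.5  165.7] [[622.7, -103.4, 154.5], [642.0, -97.0, 178.1]]
  blue 75 [ 632.1 -155.1  166. ] [[621.4, -158.5, 155.6], [643.7, -150.8, 178.9]]
  blue 290 [ 633.2 -129.4   65.4] [[606.1, -142.5, 56.7], [663.0, -113.0, 69.4]]
top rim 171 [598.8 -63.9 149.   90.5  -1.2] 85.4049888387993
  tab 4 [613.  -86.5 107.3]
  flange z 79 51.65098364858092
side rim 616 [598.9 -91.4 151.2 147.4  -0.8] 84.81210655034695
  tab 105 [597.7 -92.9 110.7]
  flange z 198 52.48356212145064
```

Blue and pink are in the basket. Next is yellow.

Emit:
jog_arm --steps '[{"tx": 0.263, "ty": -0.956, "tz": 0, "ax": 0, "ay": 0, "az": 0, "claw": 0.04}, {"tx": 0.263, "ty": -0.956, "tz": 0, "ax": 0, "ay": 0, "az": 0, "claw": 0.04}, {"tx": 0.263, "ty": -0.956, "tz": 0, "ax": 0, "ay": 0, "az": 0, "claw": 0.04}, {"tx": 0.263, "ty": -0.956, "tz": 0, "ax": 0, "ay": 0, "az": 0, "claw": 0.04}, {"tx": 0.263, "ty": -0.956, "tz": 0, "ax": 0, "ay": 0, "az": 0, "claw": 0.04}, {"tx": 0.263, "ty": -0.956, "tz": 0, "ax": 0, "ay": 0, "az": 0, "claw": 0.04}, {"tx": 0.263, "ty": -0.956, "tz": 0, "ax": 0, "ay": 0, "az": 0, "claw": 0.04}, {"tx": 0.263, "ty": -0.956, "tz": 0, "ax": 0, "ay": 0, "az": 0, "claw": 0.04}, {"tx": 0.263, "ty": -0.956, "tz": 0, "ax": 0, "ay": 0, "az": 0, "claw": 0.04}, {"tx": 0.263, "ty": -0.956, "tz": 0, "ax": 0, "ay": 0, "az": 0, "claw": 0.04}, {"tx": 0, "ty": 0, "tz": 0, "ax": 0, "ay": 0, "az": 1, "claw": 0.04}, {"tx": 0, "ty": 0, "tz": 0, "ax": 0, "ay": 0, "az": 1, "claw": 0.04}, {"tx": 0, "ty": 0, "tz": 0, "ax": 0, "ay": 0, "az": 1, "claw": 0.04}, {"tx": 0, "ty": 0, "tz": 0, "ax": 0, "ay": 0, "az": 1, "claw": 0.04}, {"tx": 0, "ty": 0, "tz": 0, "ax": 0, "ay": 0, "az": 1, "claw": 0.04}, {"tx": 0, "ty": 0, "tz": 0, "ax": 0, "ay": 0, "az": 1, "claw": 0.04}, {"tx": 0, "ty": 0, "tz": 0, "ax": 0, "ay": 0, "az": 1, "claw": 0.04}]'

```text
t: 42.2
ee_pos: [564.4, -365.7, 212.0]
ee_rot: [[-0.809, 0.588, 0.0], [0.588, 0.809, -0.0], [-0.0, -0.0, -1.0]]
ft_force: [0.7, 0.6, -1.3]
grip_width: 0.518
grasp_force: 8.3
```

Emit:
jog_arm --steps '[{"tx": 0, "ty": 0, "tz": 0, "ax": 0, "ay": 0, "az": 1, "claw": 0.04}, {"tx": 0, "ty": 0, "tz": 0, "ax": 0, "ay": 0, "az": 1, "claw": 0.04}, {"tx": 0, "ty": 0, "tz": 0, "ax": 0, "ay": 0, "az": 1, "claw": 0.04}, {"tx": 0, "ty": 0, "tz": 0, "ax": 0, "ay": 0, "az": 1, "claw": 0.04}, {"tx": 0, "ty": 0, "tz": 0, "ax": 0, "ay": 0, "az": 1, "claw": 0.04}, {"tx": 0, "ty": 0, "tz": 0, "ax": 0, "ay": 0, "az": 1, "claw": 0.04}, {"tx": 0, "ty": 0, "tz": 0, "ax": 0, "ay": 0, "az": 1, "claw": 0.04}, {"tx": 0, "ty": 0, "tz": 0, "ax": 0, "ay": 0, "az": 0.13, "claw": 0.04}, {"tx": 0, "ty": 0, "tz": 0, "ax": 0, "ay": 0, "az": 0, "claw": 0.04}, {"tx": 0, "ty": 0, "tz": 0, "ax": 0, "ay": 0, "az": 0, "claw": 0.04}]'

```text
t: 43.45
ee_pos: [564.6, -365.0, 212.0]
ee_rot: [[-0.318, 0.948, -0.0], [0.948, 0.318, 0.0], [0.0, -0.0, -1.0]]
ft_force: [-0.2, 0.2, -1.7]
grip_width: 0.515
grasp_force: 8.3
```

```bash
python3 - <<'E'
from h import *
to(564.3,-364.7,67,-71.5)
for n in("top","side"):
    c=cap(n);W=world(c);print(n);cass(c,W);tongs(c,W,564,-364,0,50)
E
```

```text
t 43.45 tcp [ 564.6 -365.   212. ] yaw -71.48 tilt [-0.  0.] F [-0.2  0.2 -1.7] w 0.515 gf 8.3
delta units tx,ty,tz [ 0.02 -0.01  5.8 ] az 0.0
top
  yellow 194 depth [ 565.3 -364.1   60.4   27.7  -71.3] ray16 [ 565.2 -363.7   60.8   27.7  -71.3] z 17.1
  blue 25 [ 582.2 -352.7  248.2] [[577.8, -362.9, 238.3], [586.7, -342.2, 283.2]]
  blue 38 [ 562.8 -356.1  282.1] [[553.7, -360.8, 276.4], [571.3, -351.9, 293.9]]
  blue 24 [ 545.4 -365.4  245.2] [[539.9, -374.9, 239.9], [549.0, -357.3, 271.5]]
side
  yellow 380 depth [ 564.4 -364.9   61.2   30.5  -71.6] ray16 [ 563.4 -365.8   60.4   30.8  -71. ] z 17.3
  blue 58 [ 580.7 -364.6  186.3] [[545.9, -383.2, 154.9], [594.4, -348.3, 253.1]]
  blue 77 [ 537.4 -373.7  167.8] [[533.3, -383.2, 157.0], [542.2, -363.0, 179.2]]
```

Emit:
jog_arm --steps '[{"tx": 0, "ty": 0, "tz": 0.83, "ax": 0, "ay": 0, "az": 0, "claw": 0.04}, {"tx": 0, "ty": 0, "tz": 0.83, "ax": 0, "ay": 0, "az": 0, "claw": 0.04}, {"tx": 0, "ty": 0, "tz": 0.83, "ax": 0, "ay": 0, "az": 0, "claw": 0.04}, {"tx": 0, "ty": 0, "tz": 0.83, "ax": 0, "ay": 0, "az": 0, "claw": 0.04}, {"tx": 0, "ty": 0, "tz": 0.83, "ax": 0, "ay": 0, "az": 0, "claw": 0.04}, {"tx": 0, "ty": 0, "tz": 0.83, "ax": 0, "ay": 0, "az": 0, "claw": 0.04}, {"tx": 0, "ty": 0, "tz": 0.82, "ax": 0, "ay": 0, "az": 0, "claw": 0.04}, {"tx": 0, "ty": 0, "tz": 0, "ax": 0, "ay": 0, "az": 0, "claw": 0.04}, {"tx": 0, "ty": 0, "tz": 0, "ax": 0, "ay": 0, "az": 0, "claw": -0.05}, {"tx": 0, "ty": 0, "tz": 0, "ax": 0, "ay": 0, "az": 0, "claw": -0.1}, {"tx": 0, "ty": 0, "tz": 0, "ax": 0, "ay": 0, "az": 0, "claw": -0.2}, {"tx": 0, "ty": 0, "tz": 0, "ax": 0, "ay": 0, "az": 0, "claw": -0.3}, {"tx": 0, "ty": 0, "tz": 0, "ax": 0, "ay": 0, "az": 0, "claw": -0.3}, {"tx": 0, "ty": 0, "tz": 0, "ax": 0, "ay": 0, "az": 0, "claw": -0.3}]' --newtons 45

```text
t: 45.3
ee_pos: [565.2, -365.5, 68.4]
ee_rot: [[-0.317, 0.948, 0.002], [0.948, 0.317, -0.002], [-0.002, 0.001, -1.0]]
ft_force: [-0.0, -0.2, 6.2]
grip_width: 0.421
grasp_force: 44.9
```

Emit:
jog_arm --steps '[{"tx": 0, "ty": 0, "tz": -0.3, "ax": 0, "ay": 0, "az": 0, "claw": -0.3}, {"tx": 0, "ty": 0, "tz": -1, "ax": 0, "ay": 0, "az": 0, "claw": -0.3}, {"tx": 0, "ty": 0, "tz": -1, "ax": 0, "ay": 0, "az": 0, "claw": -0.3}, {"tx": 0, "ty": 0, "tz": -1, "ax": 0, "ay": 0, "az": 0, "claw": -0.3}, {"tx": 0, "ty": 0, "tz": -1, "ax": 0, "ay": 0, "az": 0, "claw": -0.3}, {"tx": 0, "ty": 0, "tz": -1, "ax": 0, "ay": 0, "az": 0, "claw": -0.3}, {"tx": 0, "ty": 0, "tz": -0.2, "ax": 0, "ay": 0, "az": 0, "claw": -0.3}, {"tx": 0, "ty": 0, "tz": 0, "ax": 0, "ay": 0, "az": -1, "claw": -0.3}, {"tx": 0, "ty": 0, "tz": 0, "ax": 0, "ay": 0, "az": -1, "claw": -0.3}, {"tx": 0, "ty": 0, "tz": 0, "ax": 0, "ay": 0, "az": -1, "claw": -0.3}, {"tx": 0, "ty": 0, "tz": 0, "ax": 0, "ay": 0, "az": -1, "claw": -0.3}, {"tx": 0, "ty": 0, "tz": 0, "ax": 0, "ay": 0, "az": -1, "claw": -0.3}, {"tx": 0, "ty": 0, "tz": 0, "ax": 0, "ay": 0, "az": -1, "claw": -0.3}, {"tx": 0, "ty": 0, "tz": 0, "ax": 0, "ay": 0, "az": -1, "claw": -0.3}, {"tx": 0, "ty": 0, "tz": 0, "ax": 0, "ay": 0, "az": -1, "claw": -0.3}, {"tx": 0, "ty": 0, "tz": 0, "ax": 0, "ay": 0, "az": -1, "claw": -0.3}, {"tx": 0, "ty": 0, "tz": 0, "ax": 0, "ay": 0, "az": -1, "claw": -0.3}, {"tx": 0, "ty": 0, "tz": 0, "ax": 0, "ay": 0, "az": -1, "claw": -0.3}, {"tx": 0, "ty": 0, "tz": 0, "ax": 0, "ay": 0, "az": -1, "claw": -0.3}, {"tx": 0, "ty": 0, "tz": 0, "ax": 0, "ay": 0, "az": -1, "claw": -0.3}]'

```text
t: 47.8
ee_pos: [564.1, -364.3, 202.9]
ee_rot: [[-0.994, 0.111, -0.002], [0.111, 0.994, 0.002], [0.002, 0.002, -1.0]]
ft_force: [0.2, 0.1, -1.6]
grip_width: 0.425
grasp_force: 45.2
```

Emit:
jog_arm --steps '[{"tx": 0, "ty": 0, "tz": 0, "ax": 0, "ay": 0, "az": -1, "claw": -0.3}, {"tx": 0, "ty": 0, "tz": 0, "ax": 0, "ay": 0, "az": -0.1, "claw": -0.3}, {"tx": 0, "ty": 0, "tz": 0, "ax": 0, "ay": 0, "az": 0, "claw": -0.3}]'

```text
t: 48.18
ee_pos: [564.4, -364.6, 203.8]
ee_rot: [[-1.0, 0.019, -0.001], [0.019, 1.0, 0.001], [0.001, 0.001, -1.0]]
ft_force: [-0.5, -0.9, -1.6]
grip_width: 0.429
grasp_force: 45.2
```

```bash
python3 - <<'E'
from h import *
to(598,-55.7,122,-0.95)
c=cap("side");W=world(c);cass(c,W,(90,190));basket()
E
```

```text
t 48.17 tcp [ 564.4 -364.6  203.8] yaw -1.11 tilt [-0.001   0.0009] F [-0.5 -0.9 -1.6] w 0.429 gf 45.2
delta units tx,ty,tz [-1.11 12.38  3.28] az -0.03
  yellow 284 depth [ 556.4 -364.5   43.5   31.    -1.1] ray16 [ 602.6 -316.4   55.2   39.8   -0.9] z 152.3
top rim 347 [598.3 -90.6 149.  143.8  -0.9] 85.30794120522789
  tab 69 [598.1 -90.  111.7]
  flange z 205 51.62948985874056
side rim 636 [599.1 -90.8 151.1 149.5  -0.9] 84.75716275783122
  tab 108 [597.8 -93.3 110.7]
  flange z 214 52.417120814577544
```

Emit:
jog_arm --steps '[{"tx": 0.025, "ty": 0.952, "tz": 0, "ax": 0, "ay": 0, "az": 0, "claw": -0.3}, {"tx": 0.025, "ty": 0.952, "tz": 0, "ax": 0, "ay": 0, "az": 0, "claw": -0.3}, {"tx": 0.025, "ty": 0.952, "tz": 0, "ax": 0, "ay": 0, "az": 0, "claw": -0.3}, {"tx": 0.025, "ty": 0.952, "tz": 0, "ax": 0, "ay": 0, "az": 0, "claw": -0.3}, {"tx": 0.025, "ty": 0.952, "tz": 0, "ax": 0, "ay": 0, "az": 0, "claw": -0.3}, {"tx": 0.025, "ty": 0.952, "tz": 0, "ax": 0, "ay": 0, "az": 0, "claw": -0.3}, {"tx": 0.025, "ty": 0.952, "tz": 0, "ax": 0, "ay": 0, "az": 0, "claw": -0.3}, {"tx": 0.025, "ty": 0.952, "tz": 0, "ax": 0, "ay": 0, "az": 0, "claw": -0.3}, {"tx": 0.025, "ty": 0.952, "tz": 0, "ax": 0, "ay": 0, "az": 0, "claw": -0.3}, {"tx": 0.025, "ty": 0.952, "tz": 0, "ax": 0, "ay": 0, "az": 0, "claw": -0.3}, {"tx": 0.025, "ty": 0.952, "tz": 0, "ax": 0, "ay": 0, "az": 0, "claw": -0.3}, {"tx": 0.025, "ty": 0.952, "tz": 0, "ax": 0, "ay": 0, "az": 0, "claw": -0.3}, {"tx": 0.025, "ty": 0.952, "tz": 0, "ax": 0, "ay": 0, "az": 0, "claw": -0.3}, {"tx": 0, "ty": 0, "tz": 0, "ax": 0, "ay": 0, "az": 0, "claw": -0.3}, {"tx": 0, "ty": 0, "tz": 0, "ax": 0, "ay": 0, "az": 0, "claw": -0.3}]'

```text
t: 50.2
ee_pos: [562.1, -55.3, 204.6]
ee_rot: [[-1.0, 0.017, 0.0], [0.017, 1.0, -0.001], [-0.0, -0.001, -1.0]]
ft_force: [-0.2, -0.4, -0.4]
grip_width: 0.425
grasp_force: 45.3
```

Emit:
jog_arm --steps '[{"tx": 0, "ty": 0, "tz": 0.55, "ax": 0, "ay": 0, "az": 0, "claw": -0.3}, {"tx": 0, "ty": 0, "tz": 0.55, "ax": 0, "ay": 0, "az": 0, "claw": -0.3}, {"tx": 0, "ty": 0, "tz": 0.55, "ax": 0, "ay": 0, "az": 0, "claw": -0.3}, {"tx": 0, "ty": 0, "tz": 0.55, "ax": 0, "ay": 0, "az": 0, "claw": -0.3}, {"tx": 0, "ty": 0, "tz": 0.55, "ax": 0, "ay": 0, "az": 0, "claw": -0.3}, {"tx": 0, "ty": 0, "tz": 0.55, "ax": 0, "ay": 0, "az": 0, "claw": -0.3}, {"tx": 0, "ty": 0, "tz": 0, "ax": 0, "ay": 0, "az": 0, "claw": -0.3}]'

```text
t: 51.08
ee_pos: [561.2, -55.1, 120.6]
ee_rot: [[-1.0, 0.018, -0.003], [0.018, 1.0, 0.001], [0.003, 0.001, -1.0]]
ft_force: [-0.2, 0.0, -1.0]
grip_width: 0.424
grasp_force: 45.3
```

Emit:
jog_arm --steps '[{"tx": 0, "ty": 0, "tz": 0, "ax": 0, "ay": 0, "az": 0, "claw": -0.1}, {"tx": 0, "ty": 0, "tz": 0, "ax": 0, "ay": 0, "az": 0, "claw": -0.05}, {"tx": 0, "ty": 0, "tz": 0, "ax": 0, "ay": 0, "az": 0, "claw": -0.05}, {"tx": 0, "ty": 0, "tz": 0, "ax": 0, "ay": 0, "az": 0, "claw": -0.05}, {"tx": 0, "ty": 0, "tz": -0.4, "ax": 0, "ay": 0, "az": 0, "claw": -0.05}, {"tx": 0, "ty": 0, "tz": -0.9, "ax": 0, "ay": 0, "az": 0, "claw": -0.05}, {"tx": 0, "ty": 0, "tz": -0.9, "ax": 0, "ay": 0, "az": 0, "claw": -0.05}, {"tx": 0, "ty": 0, "tz": -0.9, "ax": 0, "ay": 0, "az": 0, "claw": -0.05}, {"tx": 0, "ty": 0, "tz": -0.9, "ax": 0, "ay": 0, "az": 0, "claw": 0.04}, {"tx": 0, "ty": 0, "tz": 0, "ax": 0, "ay": 0, "az": -0.12, "claw": 0.04}, {"tx": 0, "ty": 0, "tz": 0, "ax": 0, "ay": 0, "az": 0, "claw": 0.04}]'

```text
t: 52.45
ee_pos: [561.6, -55.2, 221.5]
ee_rot: [[-1.0, 0.007, -0.001], [0.007, 1.0, 0.0], [0.001, 0.0, -1.0]]
ft_force: [-0.1, -0.1, -2.6]
grip_width: 0.518
grasp_force: 8.3
```

```bash
python3 - <<'E'
from h import *
to(526.2,312.4,219,-0.45)
c=cap("side");W=world(c);cass(c,W);cass(c,W,(55,90));tongs(c,W,561,-55,0,50)
basket()
save(c,"b3.png")
E
```

```text
t 52.45 tcp [561.6 -55.2 221.5] yaw -0.42 tilt [-0.0007  0.0002] F [-0.1 -0.1 -2.6] w 0.518 gf 8.3
delta units tx,ty,tz [ 1.52 14.69  0.11] az 0.01
  yellow 238 depth [558.4 -59.3  65.2  36.7   4.7] ray16 [578.6 -22.7  61.4  34.2  -1. ] z 66.6
  pink 259 depth [ 554.8 -128.3   63.4   36.8    8. ] ray16 [ 5.747e+02 -9.850e+01  5.640e+01  3.550e+01 -3.000e-01] z 66.3
  blue 224 depth [ 616.  -132.9   60.3   30.8   -3.5] ray16 [ 634.5 -102.6   63.5   30.3   -2.8] z 66.6
  blue 11 [551.9 -37.9 248.7] [[550.3, -41.8, 240.8], [554.5, -31.6, 252.7]]
  blue 9 [552.6 -68.  245.2] [[549.6, -75.7, 209.9], [564.4, -41.4, 254.0]]
  blue 44 [560.7 -29.5 176.4] [[551.2, -31.6, 167.5], [572.6, -25.4, 187.7]]
  blue 78 [560.8 -82.6 174.9] [[550.3, -86.8, 164.1], [571.8, -79.2, 188.7]]
top rim 98 [597.2 -92.1 146.6 140.9  -0.9] 85.73541731653346
  tab 0 
  flange z 116 51.597935946680934
side rim 614 [599.3 -91.9 151.5 147.2  -1.2] 84.78493391200911
  tab 105 [598.  -93.3 110.9]
  flange z 213 52.578773229101984
```

View pics/b3.png

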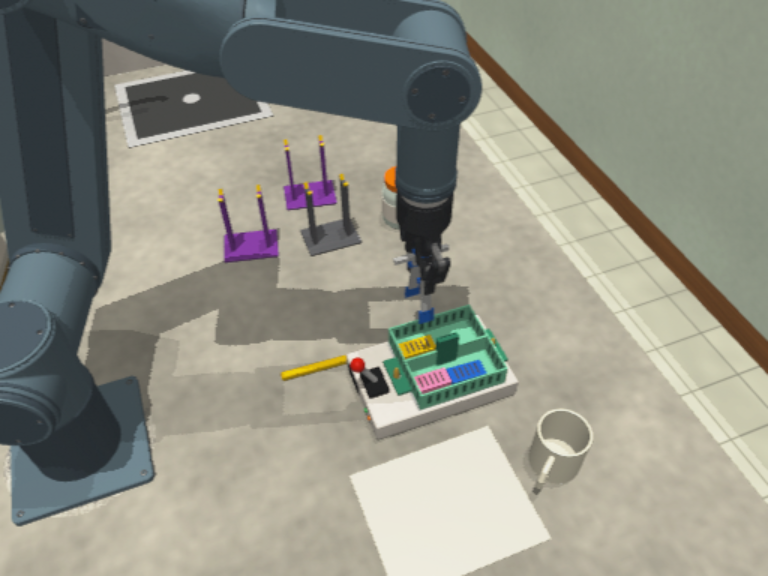

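Emit:
jog_arm --steps '[{"tx": 0.1, "ty": 0.98, "tz": 0, "ax": 0, "ay": 0, "az": 0, "claw": 0.04}, {"tx": 0.1, "ty": 0.98, "tz": 0, "ax": 0, "ay": 0, "az": 0, "claw": 0.04}, {"tx": 0.1, "ty": 0.98, "tz": 0, "ax": 0, "ay": 0, "az": 0, "claw": 0.04}, {"tx": 0.1, "ty": 0.98, "tz": 0, "ax": 0, "ay": 0, "az": 0, "claw": 0.04}, {"tx": 0.1, "ty": 0.98, "tz": 0, "ax": 0, "ay": 0, "az": 0, "claw": 0.04}, {"tx": 0.1, "ty": 0.98, "tz": 0, "ax": 0, "ay": 0, "az": 0, "claw": 0.04}, {"tx": 0.1, "ty": 0.98, "tz": 0, "ax": 0, "ay": 0, "az": 0, "claw": 0.04}, {"tx": 0.1, "ty": 0.98, "tz": 0, "ax": 0, "ay": 0, "az": 0, "claw": 0.04}, {"tx": 0.1, "ty": 0.98, "tz": 0, "ax": 0, "ay": 0, "az": 0, "claw": 0.04}, {"tx": 0.1, "ty": 0.98, "tz": 0, "ax": 0, "ay": 0, "az": 0, "claw": 0.04}, {"tx": 0.1, "ty": 0.98, "tz": 0, "ax": 0, "ay": 0, "az": 0, "claw": 0.04}, {"tx": 0.1, "ty": 0.98, "tz": 0, "ax": 0, "ay": 0, "az": 0, "claw": 0.04}, {"tx": 0.1, "ty": 0.98, "tz": 0, "ax": 0, "ay": 0, "az": 0, "claw": 0.04}, {"tx": 0.1, "ty": 0.98, "tz": 0, "ax": 0, "ay": 0, "az": 0, "claw": 0.04}, {"tx": 0.1, "ty": 0.97, "tz": 0, "ax": 0, "ay": 0, "az": 0, "claw": 0.04}, {"tx": 0, "ty": 0, "tz": 0, "ax": 0, "ay": 0, "az": 0, "claw": 0.04}, {"tx": 0, "ty": 0, "tz": 0, "ax": 0, "ay": 0, "az": 0, "claw": 0.04}]'

```text
t: 54.72
ee_pos: [527.1, 311.6, 221.4]
ee_rot: [[-1.0, 0.007, -0.001], [0.007, 1.0, -0.001], [0.001, -0.001, -1.0]]
ft_force: [-0.6, 0.2, -1.5]
grip_width: 0.519
grasp_force: 8.3
```

```bash
python3 - <<'E'
from h import *
to(526.3,312.5,79.5,-0.45)
for n in("top","side"):
    c=cap(n);W=world(c);z=W[...,2];print(n);tongs(c,W,526,312,0)
    m=near(c,W,526,312,70)&mask(c,15,35,110)&(z>130)&(z<152);print("notch",m.sum(),W[m].mean(0).round(1) if m.any() else "")
    H=hsv(c);m=near(c,W,526,312,60)&(z>262)&(z<300);p=W[m&(abs(W[...,0]-526)>18)&(H[...,2]>120)&(H[...,1]<60)]
    if len(p)>4: print("bar",len(p),rect(p),p.mean(0).round(1))
E
```

```text
t 54.73 tcp [527.1 311.6 221.4] yaw -0.41 tilt [-0.0011 -0.001 ] F [-0.6  0.2 -1.5] w 0.519 gf 8.3
delta units tx,ty,tz [0.02 0.04 5.67] az 0.01
top
  blue 30 [526.9 280.  179.7] [[515.6, 257.5, 164.1], [537.4, 283.0, 278.2]]
notch 25 [489.8 312.8 141.9]
bar 37 [495.6 311.3  18.5   6.2   3.4] [494.8 311.  285.1]
side
  blue 23 [522.7 338.2 176.1] [[517.2, 335.4, 166.0], [527.8, 342.0, 186.8]]
  blue 57 [526.1 281.5 177.5] [[515.8, 278.1, 166.1], [536.4, 284.8, 190.2]]
notch 31 [524.9 314.6 141.3]
bar 27 [527.4 310.8  84.5  11.1   2.3] [522.  311.  285.6]
```

Emit:
jog_arm --steps '[{"tx": 0.03, "ty": 0.05, "tz": 0, "ax": 0, "ay": 0, "az": 0, "claw": 0.04}, {"tx": 0, "ty": 0, "tz": 0.9, "ax": 0, "ay": 0, "az": 0, "claw": 0.04}, {"tx": 0, "ty": 0, "tz": 0.9, "ax": 0, "ay": 0, "az": 0, "claw": 0.04}, {"tx": 0, "ty": 0, "tz": 0.9, "ax": 0, "ay": 0, "az": 0, "claw": 0.04}, {"tx": 0, "ty": 0, "tz": 0.9, "ax": 0, "ay": 0, "az": 0, "claw": 0.04}, {"tx": 0, "ty": 0, "tz": 0.9, "ax": 0, "ay": 0, "az": 0, "claw": 0.04}, {"tx": 0, "ty": 0, "tz": 0.5, "ax": 0, "ay": 0, "az": 0, "claw": 0.04}, {"tx": 0, "ty": 0, "tz": 0.2, "ax": 0, "ay": 0, "az": 0, "claw": 0.04}, {"tx": 0, "ty": 0, "tz": 0, "ax": 0, "ay": 0, "az": 0, "claw": 0.04}]'

```text
t: 55.95
ee_pos: [526.8, 313.5, 92.4]
ee_rot: [[-1.0, 0.008, 0.0], [0.008, 1.0, 0.0], [-0.0, 0.0, -1.0]]
ft_force: [0.8, -0.2, 0.1]
grip_width: 0.523
grasp_force: 8.3
```

Emit:
jog_arm --steps '[{"tx": 0, "ty": -0.03, "tz": 0.15, "ax": 0, "ay": 0, "az": 0, "claw": 0.04}, {"tx": 0, "ty": 0, "tz": 0.15, "ax": 0, "ay": 0, "az": 0, "claw": 0.04}, {"tx": 0, "ty": 0, "tz": 0.15, "ax": 0, "ay": 0, "az": 0, "claw": 0.04}, {"tx": 0, "ty": 0, "tz": 0, "ax": 0, "ay": 0, "az": 0, "claw": 0.04}]'

```text
t: 56.45
ee_pos: [526.2, 312.6, 80.4]
ee_rot: [[-1.0, 0.007, -0.001], [0.007, 1.0, -0.0], [0.001, -0.0, -1.0]]
ft_force: [0.0, -0.5, -1.3]
grip_width: 0.519
grasp_force: 8.3
```

Emit:
jog_arm --steps '[{"tx": 0, "ty": 0, "tz": 0.05, "ax": 0, "ay": 0, "az": 0, "claw": 0.04}, {"tx": 0, "ty": 0, "tz": 0.04, "ax": 0, "ay": 0, "az": 0, "claw": 0.04}, {"tx": 0, "ty": 0, "tz": 0, "ax": 0, "ay": 0, "az": 0, "claw": 0.04}, {"tx": 0, "ty": 0, "tz": 0, "ax": 0, "ay": 0, "az": 0, "claw": 0.04}]'

```text
t: 56.95
ee_pos: [526.7, 312.8, 79.3]
ee_rot: [[-1.0, 0.007, 0.001], [0.007, 1.0, 0.0], [-0.001, 0.0, -1.0]]
ft_force: [-2.6, -0.1, 6.3]
grip_width: 0.522
grasp_force: 7.0
```

Resting in the notches (upward force seen). Opening, then checking before lifting.

Emit:
jog_arm --steps '[{"tx": 0, "ty": 0, "tz": 0, "ax": 0, "ay": 0, "az": 0, "claw": 0.2}, {"tx": 0, "ty": 0, "tz": 0, "ax": 0, "ay": 0, "az": 0, "claw": 0.4}, {"tx": 0, "ty": 0, "tz": 0, "ax": 0, "ay": 0, "az": 0, "claw": 0.7}, {"tx": 0, "ty": 0, "tz": 0, "ax": 0, "ay": 0, "az": 0, "claw": 0.7}, {"tx": 0, "ty": 0, "tz": 0, "ax": 0, "ay": 0, "az": 0, "claw": 0.7}, {"tx": 0, "ty": 0, "tz": -0.4, "ax": 0, "ay": 0, "az": 0, "claw": 0.7}, {"tx": 0, "ty": 0, "tz": -0.8, "ax": 0, "ay": 0, "az": 0, "claw": 0.7}, {"tx": 0, "ty": 0, "tz": -0.8, "ax": 0, "ay": 0, "az": 0, "claw": 0.7}, {"tx": 0, "ty": 0, "tz": -1, "ax": 0, "ay": 0, "az": 0, "claw": 0.7}, {"tx": 0, "ty": 0, "tz": -1, "ax": 0, "ay": 0, "az": 0, "claw": 0.7}, {"tx": 0, "ty": 0, "tz": -1, "ax": 0, "ay": 0, "az": 0, "claw": 0.7}, {"tx": 0, "ty": 0, "tz": -1, "ax": 0, "ay": 0, "az": 0, "claw": 0.7}, {"tx": 0, "ty": 0, "tz": 0, "ax": 0, "ay": 0, "az": 0, "claw": -1}]'

```text
t: 58.58
ee_pos: [527.8, 313.2, 231.5]
ee_rot: [[-1.0, 0.007, 0.005], [0.007, 1.0, 0.002], [-0.005, 0.002, -1.0]]
ft_force: [0.1, -0.5, -0.0]
grip_width: 0.655
grasp_force: 0.0
```

```bash
python3 - <<'E'
from h import *
st()
for n in("top","side"):
    c=cap(n);W=world(c);z=W[...,2];print(n);tongs(c,W,526,312,0)
    m=mask(c,0,8,120)&near(c,W,450,-90,60)&(z>70);print("ball",m.sum(),W[m].mean(0).round(1),W[m].max(0).round(1),W[m].min(0).round(1))
    cass(c,W,(55,90))
    H=hsv(c);m=near(c,W,526,312,60)&(z>120)&(z<150);p=W[m&(abs(W[...,0]-526)>18)&(H[...,2]>120)&(H[...,1]<60)]
    if len(p)>4: print("bar",len(p),rect(p),p.mean(0).round(1))
    a=c
cv2.imwrite("pics/hung.png",cv2.resize(a["image"][100:300,150:350,::-1],None,fx=3,fy=3))
to(430,-90,210)
E
```

```text
t 58.58 tcp [527.8 313.2 231.5] yaw -0.42 tilt [0.0053 0.002 ] F [ 0.1 -0.5 -0. ] w 0.655 gf 0.0
top
  blue 71 [524.  311.2 151.1] [[515.8, 278.8, 114.7], [532.9, 329.7, 280.8]]
  blue 30 [531.6 294.1  99.2] [[517.0, 288.3, 7.3], [555.7, 319.9, 112.7]]
  blue 20 [525.6 276.2  33.9] [[516.7, 274.7, 25.4], [536.3, 278.5, 47.2]]
ball 59 [446.3 -88.5 122.5] [456.2 -79.3 126.8] [435.8 -97.9 117.6]
  yellow 225 depth [561.9 -54.6  59.2  27.8  -2.1] ray16 [570.1 -60.7  61.3  28.9  -1.8] z 65.8
  pink 191 depth [ 558.1 -124.6   53.1   27.1    0.6] ray16 [ 566.  -134.9   55.3   28.9   -0.9] z 65.8
  blue 194 depth [ 616.5 -132.4   54.3   26.2   -1.9] ray16 [ 627.5 -142.5   57.    26.3   -2.5] z 65.9
bar 32 [ 4.964e+02  3.134e+02  2.050e+01  8.100e+00 -2.000e-01] [496.5 313.  143.5]
side
  blue 46 [526.  309.1 145.4] [[517.2, 300.0, 139.6], [534.8, 320.7, 149.6]]
  blue 26 [526.5 292.6 108.9] [[516.1, 286.7, 96.1], [537.2, 310.1, 113.7]]
  blue 18 [523.  346.9  36. ] [[516.4, 342.9, 27.0], [529.4, 350.9, 45.8]]
  blue 60 [527.2 280.3  34.4] [[516.1, 272.6, 6.7], [538.6, 315.9, 48.2]]
ball 70 [443.9 -93.4 121.8] [454.7 -82.3 129. ] [ 434.3 -101.7  112.6]
  yellow 239 depth [558.6 -57.9  67.3  37.9   6.4] ray16 [578.6 -22.7  61.4  34.2  -1. ] z 66.6
  pink 260 depth [ 554.5 -128.    62.7   35.7    7.8] ray16 [ 5.747e+02 -9.850e+01  5.640e+01  3.550e+01 -3.000e-01] z 66.4
  blue 223 depth [ 6.156e+02 -1.325e+02  5.930e+01  3.010e+01 -2.000e-01] ray16 [ 634.5 -102.6   63.5   30.3   -2.8] z 66.6
bar 29 [527.1 313.   82.5  20.   -8.5] [526.5 313.5 143.6]
t 58.67 tcp [526.3 312.6 228.3] yaw -0.42 tilt [-0.0001 -0.    ] F [ 0.2  0.9 -0.2] w 0.481 gf 0.0
delta units tx,ty,tz [  3.73 -16.13   0.73] az None
```

View pics/hung.png

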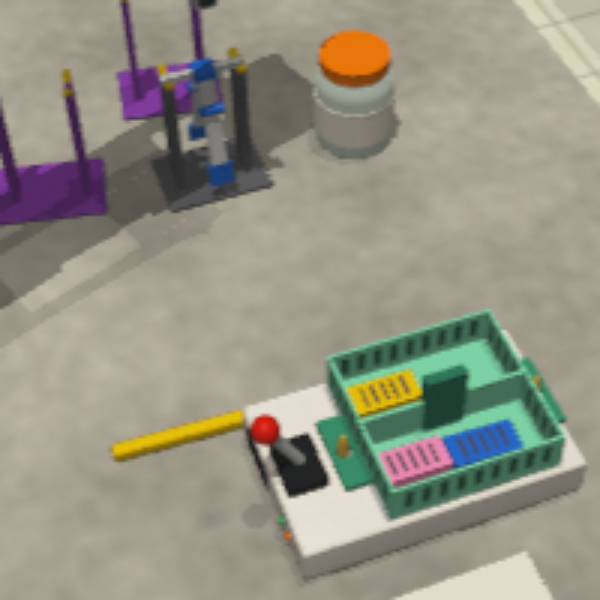

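Emit:
jog_arm --steps '[{"tx": 0.28, "ty": -0.95, "tz": 0, "ax": 0, "ay": 0, "az": 0, "claw": -1}, {"tx": 0.28, "ty": -0.95, "tz": 0, "ax": 0, "ay": 0, "az": 0, "claw": -1}, {"tx": 0.28, "ty": -0.95, "tz": 0, "ax": 0, "ay": 0, "az": 0, "claw": -1}, {"tx": 0.28, "ty": -0.95, "tz": 0, "ax": 0, "ay": 0, "az": 0, "claw": -1}, {"tx": 0.28, "ty": -0.95, "tz": 0, "ax": 0, "ay": 0, "az": 0, "claw": -1}, {"tx": 0.28, "ty": -0.95, "tz": 0, "ax": 0, "ay": 0, "az": 0, "claw": -1}, {"tx": 0.28, "ty": -0.95, "tz": 0, "ax": 0, "ay": 0, "az": 0, "claw": -1}, {"tx": 0.28, "ty": -0.95, "tz": 0, "ax": 0, "ay": 0, "az": 0, "claw": -1}, {"tx": 0.28, "ty": -0.95, "tz": 0, "ax": 0, "ay": 0, "az": 0, "claw": -1}, {"tx": 0.28, "ty": -0.95, "tz": 0, "ax": 0, "ay": 0, "az": 0, "claw": -1}, {"tx": 0.28, "ty": -0.95, "tz": 0, "ax": 0, "ay": 0, "az": 0, "claw": -1}, {"tx": 0.28, "ty": -0.95, "tz": 0, "ax": 0, "ay": 0, "az": 0, "claw": -1}, {"tx": 0.28, "ty": -0.95, "tz": 0, "ax": 0, "ay": 0, "az": 0, "claw": -1}, {"tx": 0.28, "ty": -0.95, "tz": 0, "ax": 0, "ay": 0, "az": 0, "claw": -1}, {"tx": 0.28, "ty": -0.95, "tz": 0, "ax": 0, "ay": 0, "az": 0, "claw": -1}, {"tx": 0.28, "ty": -0.95, "tz": 0, "ax": 0, "ay": 0, "az": 0, "claw": -1}, {"tx": 0.28, "ty": -0.94, "tz": 0, "ax": 0, "ay": 0, "az": 0, "claw": -1}, {"tx": 0, "ty": 0, "tz": 0, "ax": 0, "ay": 0, "az": 0, "claw": -1}]'

```text
t: 60.92
ee_pos: [403.6, -90.6, 227.4]
ee_rot: [[-1.0, 0.01, -0.002], [0.01, 1.0, 0.001], [0.002, 0.001, -1.0]]
ft_force: [0.0, 0.2, -0.0]
grip_width: 0.002
grasp_force: 0.0
```

Emit:
jog_arm --steps '[{"tx": 0, "ty": 0, "tz": 0.86, "ax": 0, "ay": 0, "az": 0, "claw": -1}, {"tx": 0, "ty": 0, "tz": 0.86, "ax": 0, "ay": 0, "az": 0, "claw": -1}, {"tx": 0, "ty": 0, "tz": 0.86, "ax": 0, "ay": 0, "az": 0, "claw": -1}, {"tx": 0, "ty": 0, "tz": 0.86, "ax": 0, "ay": 0, "az": 0, "claw": -1}, {"tx": 0, "ty": 0, "tz": 0.86, "ax": 0, "ay": 0, "az": 0, "claw": -1}, {"tx": 0, "ty": 0, "tz": 0.83, "ax": 0, "ay": 0, "az": 0, "claw": -1}, {"tx": 0, "ty": 0, "tz": 0, "ax": 0, "ay": 0, "az": 0, "claw": -1}, {"tx": 0, "ty": 0, "tz": 0, "ax": 0, "ay": 0, "az": 0, "claw": -1}]'

```text
t: 61.92
ee_pos: [404.8, -89.5, 100.6]
ee_rot: [[-1.0, 0.007, 0.0], [0.007, 1.0, 0.0], [-0.0, 0.0, -1.0]]
ft_force: [0.8, 0.2, -0.3]
grip_width: -0.0
grasp_force: 0.0
```

Emit:
jog_arm --steps '[{"tx": -0.3, "ty": 0, "tz": 0, "ax": 0, "ay": 0, "az": 0, "claw": -1}, {"tx": -0.3, "ty": 0, "tz": 0, "ax": 0, "ay": 0, "az": 0, "claw": -1}, {"tx": -0.3, "ty": 0, "tz": 0, "ax": 0, "ay": 0, "az": 0, "claw": -1}, {"tx": -0.3, "ty": 0, "tz": 0, "ax": 0, "ay": 0, "az": 0, "claw": -1}, {"tx": -0.3, "ty": 0, "tz": 0, "ax": 0, "ay": 0, "az": 0, "claw": -1}, {"tx": -0.3, "ty": 0, "tz": 0, "ax": 0, "ay": 0, "az": 0, "claw": -1}, {"tx": -0.3, "ty": 0, "tz": 0, "ax": 0, "ay": 0, "az": 0, "claw": -1}, {"tx": -0.3, "ty": 0, "tz": 0, "ax": 0, "ay": 0, "az": 0, "claw": -1}, {"tx": -0.3, "ty": 0, "tz": 0, "ax": 0, "ay": 0, "az": 0, "claw": -1}, {"tx": 0, "ty": 0, "tz": 0, "ax": 0, "ay": 0, "az": 0, "claw": -1}]'

```text
t: 63.18
ee_pos: [472.8, -90.5, 100.2]
ee_rot: [[-1.0, 0.007, 0.001], [0.007, 1.0, -0.0], [-0.001, -0.0, -1.0]]
ft_force: [0.5, -0.2, -0.1]
grip_width: 0.003
grasp_force: 0.0
```

Emit:
jog_arm --steps '[{"tx": -0.1, "ty": 0, "tz": 0, "ax": 0, "ay": 0, "az": 0, "claw": -1}, {"tx": -0.1, "ty": 0, "tz": 0, "ax": 0, "ay": 0, "az": 0, "claw": -1}, {"tx": 0, "ty": 0, "tz": 0, "ax": 0, "ay": 0, "az": 0, "claw": -1}]'

```text
t: 63.55
ee_pos: [477.0, -90.4, 100.3]
ee_rot: [[-1.0, 0.007, -0.0], [0.007, 1.0, 0.0], [0.0, 0.0, -1.0]]
ft_force: [-1.2, 0.9, -1.0]
grip_width: -0.001
grasp_force: 0.4
```

```bash
python3 - <<'E'
from h import *
st()
for n in("top","side"):
    c=cap(n);W=world(c);z=W[...,2]
    m=mask(c,0,8,120)&near(c,W,480,-90,70)&(z>70);print(n,"ball",m.sum(),W[m].mean(0).round(1) if m.any() else "",W[m].max(0).round(1) if m.any() else "")
E
```

```text
t 63.55 tcp [477.  -90.4 100.3] yaw -0.43 tilt [-0.0001  0.0001] F [-1.2  0.9 -1. ] w -0.001 gf 0.4
top ball 0  
side ball 2 [ 487.2 -125.3  148.6] [ 497.8 -101.8  184.5]
```

Emit:
jog_arm --steps '[{"tx": 0.5, "ty": 0, "tz": 0, "ax": 0, "ay": 0, "az": 0, "claw": -1}, {"tx": 0.8, "ty": 0, "tz": 0, "ax": 0, "ay": 0, "az": 0, "claw": -1}, {"tx": 0.8, "ty": 0, "tz": 0, "ax": 0, "ay": 0, "az": 0, "claw": -1}, {"tx": 0.8, "ty": 0, "tz": -0.5, "ax": 0, "ay": 0, "az": 0, "claw": -1}, {"tx": 0.8, "ty": 0, "tz": -1, "ax": 0, "ay": 0, "az": 0, "claw": -1}, {"tx": 0, "ty": 0, "tz": -1, "ax": 0, "ay": 0, "az": 0, "claw": -1}, {"tx": 0, "ty": 0, "tz": -1, "ax": 0, "ay": 0, "az": 0, "claw": -1}, {"tx": 0, "ty": 0, "tz": -1, "ax": 0, "ay": 0, "az": 0, "claw": -1}, {"tx": 0, "ty": 0, "tz": 0, "ax": 0, "ay": 0, "az": 0, "claw": -1}, {"tx": 0, "ty": 0, "tz": 0, "ax": 0, "ay": 0, "az": 0, "claw": -1}]'

```text
t: 64.9
ee_pos: [383.8, -89.5, 212.1]
ee_rot: [[-1.0, 0.008, -0.001], [0.008, 1.0, 0.0], [0.001, 0.0, -1.0]]
ft_force: [-0.1, 0.7, -0.2]
grip_width: 0.003
grasp_force: 0.0
```

```bash
python3 - <<'E'
from h import *
st()
for n in("top","side"):
    c=cap(n);W=world(c);z=W[...,2]
    m=mask(c,0,8,120)&near(c,W,480,-90,70)&(z>70);print(n,"ball",m.sum(),W[m].mean(0).round(1) if m.any() else "",W[m].max(0).round(1) if m.any() else "",W[m].min(0).round(1) if m.any() else "")
    if n=="side": cass(c,W,(55,90));tongs(c,W,526,312,0);save(c,"end.png")
basket()
E
```

```text
t 64.90 tcp [383.8 -89.5 212.1] yaw -0.43 tilt [-0.0006  0.0003] F [-0.1  0.7 -0.2] w 0.003 gf 0.0
top ball 52 [501.1 -89.2 122.1] [509.3 -79.6 126.7] [ 491.7 -100.4  116.2]
side ball 75 [499.1 -94.2 120.3] [511.1 -80.7 127.5] [ 489.5 -103.1  107.2]
  yellow 240 depth [558.6 -57.2  69.1  36.3   9. ] ray16 [578.6 -22.7  61.4  34.2  -1. ] z 66.6
  pink 258 depth [ 554.2 -128.1   63.4   37.5    8.7] ray16 [ 5.747e+02 -9.850e+01  5.640e+01  3.550e+01 -3.000e-01] z 66.4
  blue 222 depth [ 615.5 -133.5   58.7   29.1   -2. ] ray16 [ 634.5 -102.6   63.5   30.3   -2.8] z 66.8
  blue 15 [533.3 306.8 144.7] [[529.2, 299.6, 140.1], [537.1, 317.2, 148.4]]
  blue 13 [530.6 291.  110.5] [[525.4, 286.9, 106.0], [535.6, 295.2, 114.2]]
  blue 35 [532.5 278.2  35.7] [[524.8, 273.2, 25.1], [538.4, 283.5, 47.0]]
top rim 342 [598.3 -90.4 148.8 143.3  -0.8] 85.29332857248184
  tab 69 [598.2 -89.9 111.9]
  flange z 176 52.03014730167334
side rim 646 [582.7 -90.8 184.7 147.7  -0.9] 84.8677171304447
  tab 106 [596.8 -93.1 110.7]
  flange z 181 52.49073780617659
```

View pics/end.png

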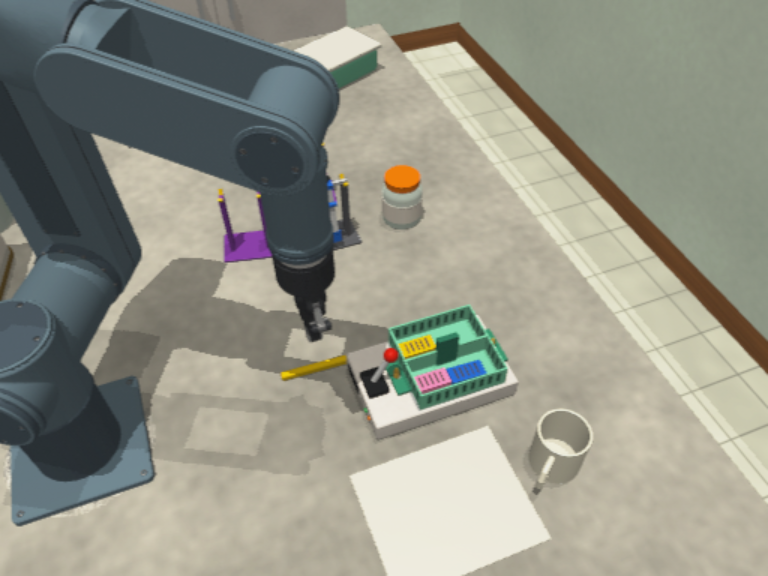

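The final view shows the lever leaning towards the basket (ball at (391,355)), all cassettes in the seated basket, and the tongs in the rack. Handing in.

```bash
python3 -c "
from workcell import manip
print(manip.close_job())"
```

```text
the job is handed in; nothing more can be done
None
```

I handed the job in: the basket is home on both pegs, the three cassettes present (yellow, pink, blue) are in it, the tongs hang in their rack, and the lever is over (about 0.95 rad by camera), but no verdict was returned.

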